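# Remix settled solder-mask ink on the touch mixer

### The job

The green solder-mask ink has settled: take the green bottle out of the wooden block, turn it over in the air until its cap points well downward, pause there a moment, then bring it upright again. Stand it in the ring cup of the bottle mixer and press it down against the cup's spring, well past half of the spring's travel, so that the mixer runs; keep it upright and finish while still gripping the bottle and holding it down. Leave everything else on the bench where it is.

Things in the scene. Friction and masses are not known exactly. Their poses are not given: they have to be found in the camera images.
- ink_green: The green ink bottle, closed, 160 g or so: round, body 42 mm in diameter from its underside up to 76 mm (heel bevelled by 6 mm), shoulder to 88 mm, then a green cap 29 mm in diameter up to 112 mm; a white label band round it. Origin: centre of its underside; z: along its axis to the cap. At the start it stands in one of the block's three recesses, 12 mm deep, in any order with the red and the blue bottle.
- ink_red: Red bottle of the same make and size, in another recess; leave it. Origin: centre of its underside.
- ink_blue: Blue bottle of the same make and size, in another recess; leave it. Origin: centre of its underside.
- block: Fixed wooden block, 80 (its x) by 245 (its y) by 45 mm high, origin at the centre of its underside, z up. Three recesses 45 mm wide and 12 mm deep in its top, 85 mm apart along its y (at y = -85, 0 and +85 mm); the row of bottles runs away from the robot, roughly, and there is free bench on both long sides.
- mixer: White touch-run bottle mixer, fixed, 150 (x) by 126 (y) mm, housing 85 mm high; black control panel on its -x side; origin at the centre of its underside. The black ring cup stands on its top, on the same vertical axis as the origin. It may be left or right of the block.
- cradle_seat (a point): Centre of the cup's inner floor, where the bottle's underside comes to rest; it moves with the cup: 108 mm above the bench when the cup is up. The cup is a round wall, 63 mm across outside at the rim, rising 20.5 mm above this floor; inside it is 45 mm wide at the floor and flares to about 55 mm at the rim.
- cradle (a joint): How far the sprung cup is pressed down (m): 0 up, 0.012 at its stop. Straight down. The spring starts to yield at about 3 N and takes about 7 N on the bottle at 7 mm and 10 N at the stop; the bottle's own weight does not move it. The mixer's touch switch closes at 7 mm.
- phone: Black phone lying flat, 146 by 71 by 8 mm; leave it. Origin: centre of its underside.
- battery: Phone battery lying flat, 88 by 36 by 5 mm; leave it. Origin: centre of its underside.
- pliers: Yellow-handled pliers lying flat, 178 mm long, 12 mm high; leave them. Origin near the middle, on the bench.
- driver_gold: Small black screwdriver with a gold band, 155 mm long, lying; leave it. Origin where blade and handle meet, on the bench.
- driver_red: Small red screwdriver, 155 mm long, lying; leave it. Origin where blade and handle meet, on the bench.
Things that resemble listed ones, but are neither listed nor needed, are in the scene too. Several things have the shape of the ink_green; the one meant has the colours described above.

How it is judged:
On the way, in this order (a step that is already met when the one before it is completed fails the run):
1. the green bottle is held in the air turned over, its axis more than 115 degrees from upright (angle between ink_green's own z axis and vertical above 2 rad and height (world z) of ink_green above 0.1 m and contact force between the fingers and ink_green above 0.5 N), for 0.2 s.
2. it is held upright again (within 10 degrees) (angle between ink_green's own z axis and vertical below 0.175 rad and contact force between the fingers and ink_green above 0.5 N), for 0.1 s.
At the end, for the whole second after the job is handed in: The green bottle stands on the floor of the ring cup (within 5 mm sideways, 4 mm in height), upright within 8 degrees and still, gripped by the fingers, and through it alone the robot holds the cup more than 7 mm down (of 12) with more than 4 N; the robot itself does not touch the mixer (value of joint cradle above 0.007 m and horizontal distance between ink_green and cradle_seat below 0.005 m and z of ink_green in the frame of cradle_seat between -0.004 and 0.004 m and angle between ink_green's own z axis and vertical below 0.14 rad and contact force between ink_green and mixer above 4 N and contact force between the fingers and ink_green above 2 N and contact force between each of the fingers, the arm and mixer below 0.5 N and linear speed of ink_green below 0.02 m/s); the arm keeps its last pose, push and grip.
It fails at once if another bottle, the phone, the battery, the pliers or a screwdriver is shifted more than 20 mm (distance of any of ink_red, ink_blue, phone, battery, pliers, driver_gold, driver_red from where it was at the start of the episode above 0.02 m).
It also fails if it takes over 58 s, if anything falls off the work surface, if the arm or the gripper's body presses on something with over 40 N, if the wrist force passes 120 N, or if a joint passes its speed limit or range.

### The arm

A 6-joint arm with a two-finger parallel gripper is mounted at the origin on the work surface. World frame = base frame: x ahead of the robot, y to its left, z up, the work surface at z = 0. Lengths are in m, angles in rad, forces in N, time in s.
With the tool pointing down it reaches from about 0.4 to 0.825 m from the base axis. Payload 7 kg.
Tool frame: the origin (TCP) lies at the very end of the fingers, on their centre line; the grasp point (between the pads) lies 19 mm behind it; z points along the fingers, y is the line along which they close (so a half turn about z gives the same grasp; the last joint's range is limited). The gripper opens to 88 mm and grips with 3 to 60 N. Pads are 19 mm wide; open, the fingers measure 130 mm over their backs; the gripper's body (78 mm by 193 mm) begins 47 mm behind the grasp point.
Start: joints at [1.542, 0.359, 0.012, 0, -1.224, -0.288], TCP at [0.21, 0.641, 0.227] pointing down, gripper open.
Joint ranges: [-3.07, 3.07], [-1.43, 2.12], [-1.02, 1.25], [-3.03, 1.67], [-3.05, -0], [-3.03, 3.03]. Speed limits (rad/s): [2.39, 2.39, 3.01, 3.14, 3.14, 3.14].

### API

Orientations are given as [roll, pitch, yaw] about the fixed x, y, z axes, in that order (R = Rz(yaw) Ry(pitch) Rx(roll)).
In Python, from station import arm gives the robot as it stands. The module is installed in compiled form; this text tells all that it offers.
- The arm moves only by the shell command python3 -m crank 'ROWS' [FORCE]. ROWS is JSON, a list of rows, each an object of numbers: "dx", "dy", "dz": the shift along the world's x, y, z in m; "twist": the turn about the world's z in degrees; "grip": the opening, from -1 (shut) to 1 (fully open). A call has exactly 5 rows; each row is the pose to reach, as a shift and turn from the pose commanded when the call began; what a row does not reach only later rows make up. A row lasts 1/12 s, in which the tool goes at most 41.7 mm and 7.16 degrees, less where a joint would pass 70% of its speed; a pose out of reach is approached as far as the arm can. A call with a gripper value outside its range is refused whole. The fingers move at their own pace and stop on an object; FORCE is the grip in N (left out, the last holds). Time passes only in rows, so rows that repeat a pose let the fingers close, or fill a call up. It gives the time, the measured TCP pose, the force, the opening and the grip force at its end, in the units of the state.
- arm.get_state(): the state, without advancing time (a new reading comes with each control period).
- arm.grab_frame(name): name is "scene" or "top" or "wrist"; returns the picture (480x640x3 uint8, red, green, blue); there is no depth.
- arm.get_calibration(name): a dict with "fx", "fy", "cx", "cy" (pixels), "k1" (the pictures are not rectified: a ray, as slopes to the right and down, at radius r is drawn at 1 + k1 r^2 times it, then the intrinsics apply), "cam_to_world" (4x4, takes a point from camera to world coordinates); the wrist camera has in their place "tool_from_camera" (4x4, takes a point from camera to tool coordinates, whose origin is the TCP and whose axes are the flange's). Camera axes: x right, y down, z forward; pixel columns grow to the right and rows downward; lengths in m; the calibration is good to about 2 mm. A picture is of the moment at which its call begins: read the wrist's pose just before it. get_calibration takes no time and is no camera call.
- arm.job_done(): hands the job in; it is judged then, once.
The state is a dict: "t": time; "q": joint angles; "qd": joint speeds; "joint_efforts": joint torques, N m; "eef_pos": TCP position; "ee_rot": TCP orientation; "force": force on the tool from outside, world axes, zero at the start; "moment": the same for the moment, N m; "width": finger opening in m; "gripper_force": force on a finger pad.
Only numpy, scipy, OpenCV 4.12 (cv2) and the standard library are available. Lean on these libraries where they do the work, as an engineer would, in place of code of your own. Each camera call takes 0.05 s, during which the arm holds its last target. There are 200 camera calls.

## Working session

There is one attempt and no reset: what is moved stays moved. The work goes in short steps, Python scripts to look and compute and a shell command to move; the robot and the scene stay as the last step left them, time stands still between calls to the robot, and variables do not carry over. Pictures are saved under pics/ and viewed, at most 10 in all, crops included, and the job is handed in when it is done.

```bash
mkdir -p pics; ls; python3 - <<'E'
from station import arm
import cv2,numpy as np
s=arm.get_state();print({k:np.round(v,3).tolist() for k,v in s.items()})
for n in("scene","top"):
    im=arm.grab_frame(n);cv2.imwrite(f"pics/{n}0.png",im[...,::-1]);c=arm.get_calibration(n);print(n,{k:np.round(v,4).tolist() for k,v in c.items()})
print(arm.get_calibration("wrist"))
E
```

```text
pics
{'t': 0.0, 'q': [1.542, 0.359, 0.011, -0.0, -1.224, -0.288], 'qd': [0.0, -0.001, -0.001, -0.0, 0.002, 0.001], 'joint_efforts': [0.001, -58.272, 29.305, 6.997, 0.007, -0.0], 'eef_pos': [0.21, 0.641, 0.226], 'ee_rot': [3.14, -0.0, -0.317], 'force': [0.661, 0.38, -1.208], 'moment': [-0.002, -0.019, -0.01], 'gripper_force': 0.0, 'width': 0.088}
scene {'fx': 479.9496, 'fy': 479.9496, 'cx': 323.9546, 'cy': 237.9145, 'k1': -0.1191, 'cam_to_world': [[-0.1486, 0.8493, -0.5065, 1.0832], [0.9889, 0.1302, -0.0718, 0.0562], [0.005, -0.5115, -0.8593, 1.0478], [0.0, 0.0, 0.0, 1.0]]}
top {'fx': 460.429, 'fy': 460.429, 'cx': 313.8853, 'cy': 243.7854, 'k1': -0.0063, 'cam_to_world': [[-0.0259, -0.9962, 0.0832, 0.4447], [-0.9996, 0.0253, -0.0089, -0.0031], [0.0068, -0.0834, -0.9965, 1.2381], [0.0, 0.0, 0.0, 1.0]]}
{'fx': 415.21828284427835, 'fy': 415.21828284427835, 'cx': 318.91441340346375, 'cy': 240.1220222113711, 'k1': -0.047140362284047596, 'tool_from_camera': array([[ 6.50999216e-05, -9.66961261e-01, -2.54923351e-01,
         6.89394227e-02],
       [ 9.99999516e-01, -1.87350162e-04,  9.66016795e-04,
        -2.96751467e-04],
       [-9.81860749e-04, -2.54923291e-01,  9.66960781e-01,
        -1.58119629e-01],
       [ 0.00000000e+00,  0.00000000e+00,  0.00000000e+00,
         1.00000000e+00]])}
```

View pics/scene0.png

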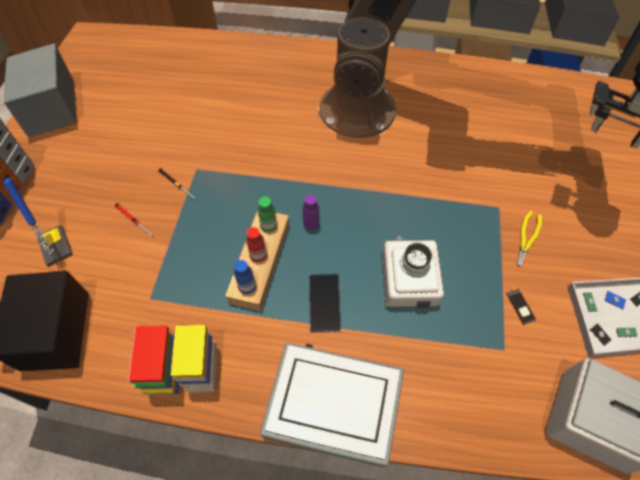

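View pics/top0.png

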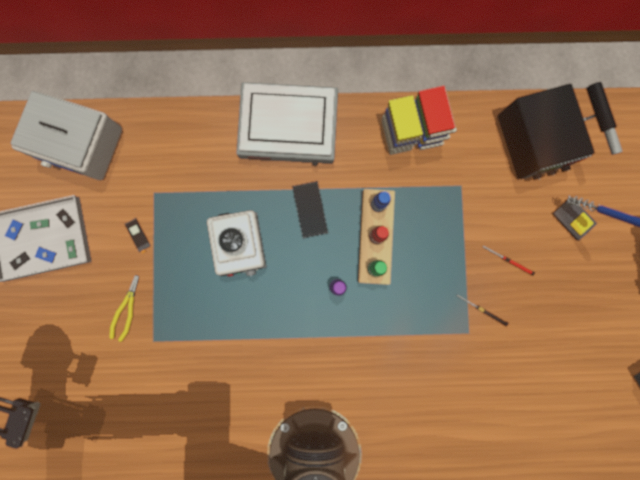

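Scene view: green bottle nearest the robot in the block at about (266,210), red (256,243), blue (245,275). There is a purple decoy at (311,212), and the mixer cup is at (417,258). 
Top view: caps at green (380,268), red (382,233) and blue (383,200), decoy (339,288), cup (232,240).

```bash
cat > h.py <<'E'
from station import arm
import cv2,numpy as np
def ray(n,uv):
    c=arm.get_calibration(n);K=np.array([[c["fx"],0,c["cx"]],[0,c["fy"],c["cy"]],[0,0,1]])
    T=c["cam_to_world"] if "cam_to_world" in c else None
    p=cv2.undistortPoints(np.array(uv,float).reshape(-1,1,2),K,np.array([c["k1"],0,0,0.])).reshape(-1,2)
    d=np.c_[p,np.ones(len(p))]@np.array(T)[:3,:3].T
    return np.array(T)[:3,3],d
def atz(n,uv,z):
    o,d=ray(n,uv);return o+d*((z-o[2])/d[:,2])[:,None]
def blob(im,lo,hi,roi=None):
    h=cv2.cvtColor(im,cv2.COLOR_RGB2HSV);m=cv2.inRange(h,lo,hi)
    if roi: k=np.zeros_like(m);k[roi[1]:roi[3],roi[0]:roi[2]]=1;m*=k
    n,_,s,c=cv2.connectedComponentsWithStats(m)
    if n<2: return None
    i=1+s[1:,4].argmax();return c[i],s[i]
E
python3 - <<'E'
from h import *
im=cv2.imread("pics/top0.png")[...,::-1].copy()
roi=(355,180,405,290)
for nm,lo,hi in(("green",(45,120,40),(80,255,255)),("blue",(105,120,40),(125,255,255)),("red",(0,170,40),(6,255,255))):
    c,s=blob(im,lo,hi,roi);print(nm,c,s,atz("top",[c],.140)[0])
c,s=blob(im,(125,60,20),(160,255,255),(320,270,360,310));print("purple",c,s,atz("top",[c],.1)[0])
# mixer: white housing top contour, cup
h=cv2.cvtColor(im,cv2.COLOR_RGB2HSV);m=cv2.inRange(h,(0,0,150),(180,60,255));k=np.zeros_like(m);k[195:290,195:280]=1;m*=k
cs=max(cv2.findContours(m,cv2.RETR_EXTERNAL,cv2.CHAIN_APPROX_NONE)[0],key=cv2.contourArea)
r=cv2.minAreaRect(cs);b=cv2.boxPoints(r);print(r,b.tolist());print(atz("top",b,.085))
for w in([[393,190],[363,189],[389,284],[360,283]],): print("block",atz("top",w,.045))
print("phone",atz("top",[[293,185],[318,182],[327,233],[303,237]],.008))
v=np.hstack([cv2.resize(im[180:300,190:290],None,fx=4,fy=4,interpolation=2),cv2.resize(im[180:300,320:410],None,fx=4,fy=4,interpolation=2)])
cv2.imwrite("pics/crop.png",v[...,::-1])
E
```

```text
green [379.63492063 267.15873016] [375 262  11  12  63] [ 0.47643466 -0.16829243  0.14      ]
blue [383.57777778 197.63333333] [379 193  10  11  90] [ 0.64396678 -0.18419327  0.14      ]
red [380.58333333 228.        ] [378 227   7   3  12] [ 0.57034104 -0.17413192  0.14      ]
purple [337.77777778 286.92063492] [330 280  16  15 189] [ 0.4316588  -0.06932796  0.1       ]
((234.64585876464844, 242.2137451171875), (57.69914245605469, 48.832237243652344), 80.13418579101562) [[205.647705078125, 217.97430419921875], [253.75778198242188, 209.60733032226562], [263.6440124511719, 266.45318603515625], [215.533935546875, 274.8201599121094]]
[[0.61317238 0.25777358 0.085     ]
 [0.63144431 0.13623322 0.085     ]
 [0.48725991 0.11368836 0.085     ]
 [0.46946158 0.23403744 0.085     ]]
block [[ 0.68090816 -0.22545809  0.045     ]
 [ 0.68549432 -0.1466028   0.045     ]
 [ 0.43508376 -0.20517638  0.045     ]
 [ 0.43961554 -0.1302623   0.045     ]]
phone [[ 0.70859416  0.03831791  0.008     ]
 [ 0.71518499 -0.02962404  0.008     ]
 [ 0.5755554  -0.05008791  0.008     ]
 [ 0.56638925  0.01462525  0.008     ]]
```

View pics/crop.png

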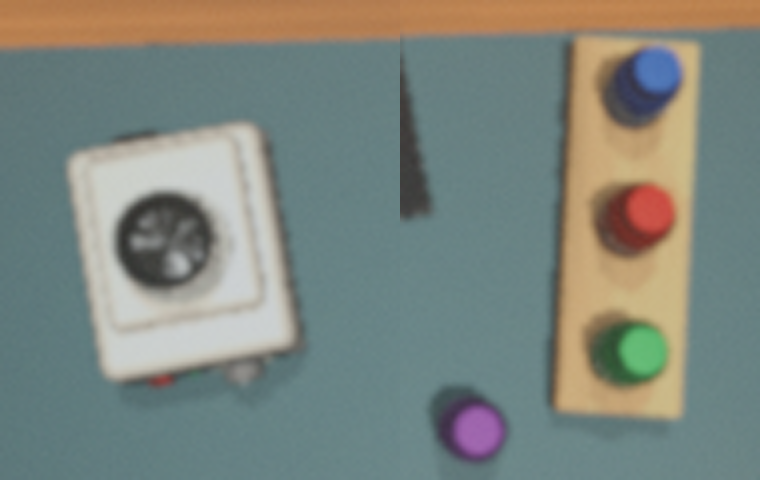

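Crop: cup centred near (164,241) in the crop, which is (231,240) in the top view. Cap tops come out at green (380.5,268), red (382.5,232.8) and blue (384.5,197.8). The housing edges are clear.

```bash
python3 - <<'E'
from h import *
print(atz("top",[[380.5,268],[382.5,232.75],[384.5,197.75]],.145)); print("cup",atz("top",[[231,240.3]],.1285))
E
python3 -m crank '[{"dx":0.013,"dy":-0.039,"twist":2.8},{"dx":0.026,"dy":-0.078,"twist":5.6},{"dx":0.039,"dy":-0.117,"twist":8.4},{"dx":0.052,"dy":-0.156,"twist":11.2},{"dx":0.065,"dy":-0.195,"twist":14}]' 20
python3 -m crank '[{"dx":0.013,"dy":-0.039},{"dx":0.026,"dy":-0.078},{"dx":0.039,"dy":-0.117},{"dx":0.052,"dy":-0.156},{"dx":0.065,"dy":-0.195}]'
python3 -m crank '[{"dx":0.013,"dy":-0.039},{"dx":0.026,"dy":-0.078},{"dx":0.039,"dy":-0.117},{"dx":0.052,"dy":-0.156},{"dx":0.065,"dy":-0.195}]'
python3 -m crank '[{"dx":0.013,"dy":-0.039},{"dx":0.026,"dy":-0.078},{"dx":0.039,"dy":-0.117},{"dx":0.052,"dy":-0.156},{"dx":0.065,"dy":-0.195}]'
python3 - <<'E'
from h import *
s=arm.get_state();print(s["t"],s["q"],s["eef_pos"],s["ee_rot"])
cv2.imwrite("pics/w1.png",arm.grab_frame("wrist")[...,::-1])
E
```

```text
[[ 0.47424184 -0.16952084  0.145     ]
 [ 0.55823597 -0.17750312  0.145     ]
 [ 0.64272099 -0.18557834  0.145     ]]
cup [[0.55085155 0.18706578 0.1285    ]]
0.1 [ 1.54211705e+00  3.59319573e-01  1.11277811e-02 -3.02125292e-04
 -1.22408262e+00 -2.88111015e-01] [0.21015942 0.6409836  0.22570486] [ 3.14009478e+00 -1.47700346e-04 -3.16893057e-01]invalid input at $[0]: expected keys dx, dy, dz, twist, grip
invalid input at $[0]: expected keys dx, dy, dz, twist, grip
invalid input at $[0]: expected keys dx, dy, dz, twist, grip
invalid input at $[0]: expected keys dx, dy, dz, twist, grip
```

View pics/w1.png

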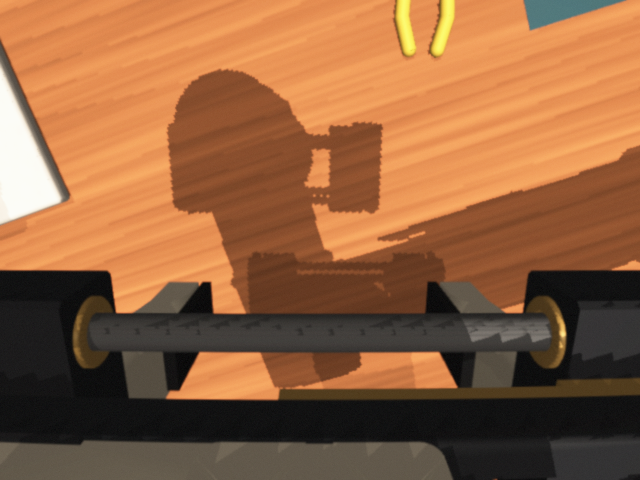

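The keys must all be given, and nothing has moved. The wrist view shows only bench and fingers. I'll resend with full rows.

```bash

python3 -m crank '[{"dx":0.013,"dy":-0.039,"dz":0,"twist":2.5,"grip":1},{"dx":0.026,"dy":-0.078,"dz":0,"twist":5,"grip":1},{"dx":0.039,"dy":-0.117,"dz":0,"twist":7.6,"grip":1},{"dx":0.052,"dy":-0.156,"dz":0,"twist":10.1,"grip":1},{"dx":0.065,"dy":-0.195,"dz":0,"twist":12.7,"grip":1}]' 20
python3 -m crank '[{"dx":0.013,"dy":-0.039,"dz":0,"twist":0,"grip":1},{"dx":0.026,"dy":-0.078,"dz":0,"twist":0,"grip":1},{"dx":0.039,"dy":-0.117,"dz":0,"twist":0,"grip":1},{"dx":0.052,"dy":-0.156,"dz":0,"twist":0,"grip":1},{"dx":0.065,"dy":-0.195,"dz":0,"twist":0,"grip":1}]'
python3 -m crank '[{"dx":0.013,"dy":-0.039,"dz":0,"twist":0,"grip":1},{"dx":0.026,"dy":-0.078,"dz":0,"twist":0,"grip":1},{"dx":0.039,"dy":-0.117,"dz":0,"twist":0,"grip":1},{"dx":0.052,"dy":-0.156,"dz":0,"twist":0,"grip":1},{"dx":0.065,"dy":-0.195,"dz":0,"twist":0,"grip":1}]'
python3 -m crank '[{"dx":0.013,"dy":-0.039,"dz":0,"twist":0,"grip":1},{"dx":0.026,"dy":-0.078,"dz":0,"twist":0,"grip":1},{"dx":0.039,"dy":-0.117,"dz":0,"twist":0,"grip":1},{"dx":0.052,"dy":-0.156,"dz":0,"twist":0,"grip":1},{"dx":0.0645,"dy":-0.195,"dz":0,"twist":0,"grip":1}]'
python3 - <<'E'
from h import *
s=arm.get_state();print(s["t"],s["q"],s["eef_pos"],s["ee_rot"])
E
```

```text
t: 0.57
eef_pos: [0.2755, 0.4443, 0.2261]
ee_rot: [3.141, 0.0, -0.093]
force: [0.6, -0.1, 0.9]
width: 0.0874
gripper_force: 0.0
t: 0.98
eef_pos: [0.3402, 0.2494, 0.2266]
ee_rot: [-3.141, -0.0, -0.094]
force: [1.2, -0.9, 0.3]
width: 0.0877
gripper_force: 0.0
t: 1.4
eef_pos: [0.4052, 0.0544, 0.2269]
ee_rot: [-3.141, -0.001, -0.094]
force: [1.9, 0.6, -0.3]
width: 0.0875
gripper_force: 0.0
t: 1.82
eef_pos: [0.4699, -0.1409, 0.2267]
ee_rot: [-3.141, -0.0, -0.095]
force: [2.1, 1.7, -0.3]
width: 0.0875
gripper_force: 0.0
1.8167 [ 1.10382144e-01  5.10661749e-02 -3.82814044e-01 -6.96853518e-05
 -1.13640525e+00  1.36522798e+00] [ 0.46991668 -0.14086827  0.22666773] [-3.14142648e+00 -4.87190375e-04 -9.52155533e-02]
```

```bash

python3 -m crank '[{"dx":0.0045,"dy":-0.0285,"dz":0,"twist":0,"grip":1},{"dx":0.0045,"dy":-0.0285,"dz":-0.025,"twist":0,"grip":1},{"dx":0.0045,"dy":-0.0285,"dz":-0.05,"twist":0,"grip":1},{"dx":0.0045,"dy":-0.0285,"dz":-0.075,"twist":0,"grip":1},{"dx":0.0045,"dy":-0.0285,"dz":-0.075,"twist":0,"grip":1}]'
python3 - <<'E'
from h import *
s=arm.get_state();print(s["t"],s["eef_pos"])
cv2.imwrite("pics/w2.png",arm.grab_frame("wrist")[...,::-1])
E
```

```text
t: 2.23
eef_pos: [0.4709, -0.1672, 0.147]
ee_rot: [-3.141, 0.008, -0.097]
force: [-0.9, 0.7, -0.9]
width: 0.0875
gripper_force: 0.0
2.2333 [ 0.47091874 -0.16715075  0.1469725 ]
```

View pics/w2.png

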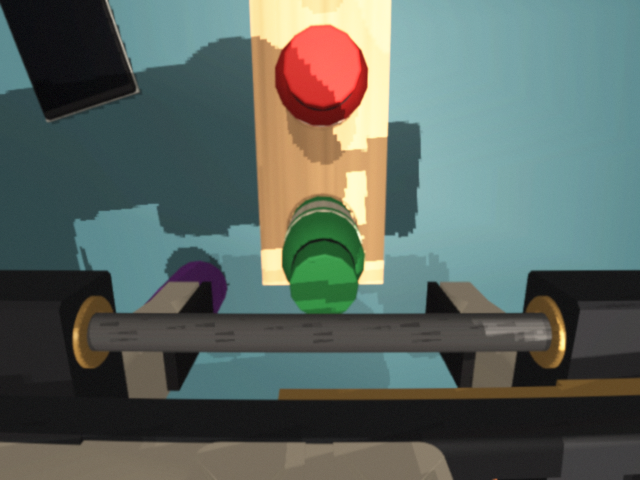

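Wrist view: green cap disc centred around (324,281), laterally on the finger centre line, with red ahead at (322,70). I'll measure the fore-aft offset once the arm is still.

```bash
cat >> h.py <<'E'
from scipy.spatial.transform import Rotation as R
def wristT(s):
    c=arm.get_calibration("wrist");T=np.eye(4);T[:3,:3]=R.from_euler("xyz",s["ee_rot"]).as_matrix();T[:3,3]=s["eef_pos"]
    return T@np.array(c["tool_from_camera"])
def watz(s,uv,z):
    c=arm.get_calibration("wrist");K=np.array([[c["fx"],0,c["cx"]],[0,c["fy"],c["cy"]],[0,0,1]])
    p=cv2.undistortPoints(np.array(uv,float).reshape(-1,1,2),K,np.array([c["k1"],0,0,0.])).reshape(-1,2)
    T=wristT(s);d=np.c_[p,np.ones(len(p))]@T[:3,:3].T;return T[:3,3]+d*((z-T[2,3])/d[:,2])[:,None]
E
python3 - <<'E'
from h import *
s=arm.get_state();print(s["eef_pos"],s["ee_rot"]);im=arm.grab_frame("wrist")
h=cv2.cvtColor(im,cv2.COLOR_RGB2HSV);print(h[260:330:6,323].tolist())
print(watz(s,[[323,281],[323,248]],.145),watz(s,[[322,62]],.145))
E
```

```text
[ 0.47236748 -0.16729008  0.14957355] [ 3.14112545  0.00539225 -0.09581396]
[[65, 155, 151], [65, 156, 152], [65, 156, 152], [65, 159, 149], [65, 161, 108], [64, 158, 108], [64, 161, 106], [65, 159, 146], [65, 158, 124], [52, 53, 53], [24, 19, 66], [18, 20, 64]]
[[ 0.48062734 -0.16976031  0.145     ]
 [ 0.49486321 -0.17108989  0.145     ]] [[ 0.56539712 -0.17732709  0.145     ]]
```

```bash

python3 -m crank '[{"dx":0.003,"dy":0,"dz":-0.015,"twist":0,"grip":1},{"dx":0.003,"dy":0,"dz":-0.035,"twist":0,"grip":1},{"dx":0.003,"dy":0,"dz":-0.055,"twist":0,"grip":1},{"dx":0.003,"dy":0,"dz":-0.07,"twist":0,"grip":1},{"dx":0.003,"dy":0,"dz":-0.07,"twist":0,"grip":1}]'
python3 -m crank '[{"dx":0,"dy":0,"dz":0,"twist":0,"grip":1},{"dx":0,"dy":0,"dz":0,"twist":0,"grip":0.2},{"dx":0,"dy":0,"dz":0,"twist":0,"grip":-0.5},{"dx":0,"dy":0,"dz":0,"twist":0,"grip":-0.5},{"dx":0,"dy":0,"dz":0,"twist":0,"grip":-0.5}]' 20
python3 -m crank '[{"dx":0,"dy":0,"dz":0,"twist":0,"grip":-0.5},{"dx":0,"dy":0,"dz":0,"twist":0,"grip":-0.5},{"dx":0,"dy":0,"dz":0,"twist":0,"grip":-0.5},{"dx":0,"dy":0,"dz":0,"twist":0,"grip":-0.5},{"dx":0,"dy":0,"dz":0,"twist":0,"grip":-0.5}]' 20

```

```text
t: 2.75
eef_pos: [0.4768, -0.1668, 0.0808]
ee_rot: [3.142, 0.002, -0.095]
force: [-0.8, 0.0, 0.7]
width: 0.0876
gripper_force: 0.0
t: 3.17
eef_pos: [0.4779, -0.1671, 0.0825]
ee_rot: [-3.141, -0.002, -0.095]
force: [0.7, 0.3, -0.5]
width: 0.0666
gripper_force: 0.0
t: 3.58
eef_pos: [0.4774, -0.1672, 0.0816]
ee_rot: [3.142, -0.0, -0.095]
force: [0.6, 0.0, 1.1]
width: 0.0418
gripper_force: 19.8
```

Gripped at 41.8 mm, which matches the bottle's 42 mm diameter. The moves can only turn about z, so I will pivot the bottle inside the grip by pushing it against the fixed mixer housing's -y edge. First step: lift it and carry it there.

```bash

python3 -m crank '[{"dx":0,"dy":0,"dz":0.015,"twist":0,"grip":-0.5},{"dx":0,"dy":0,"dz":0.04,"twist":0,"grip":-0.5},{"dx":0,"dy":0,"dz":0.075,"twist":0,"grip":-0.5},{"dx":0,"dy":0,"dz":0.11,"twist":0,"grip":-0.5},{"dx":0,"dy":0,"dz":0.12,"twist":0,"grip":-0.5}]' 20
python3 -m crank '[{"dx":0.008,"dy":0.025,"dz":0,"twist":-7,"grip":-0.5},{"dx":0.016,"dy":0.05,"dz":0,"twist":-14,"grip":-0.5},{"dx":0.024,"dy":0.075,"dz":0,"twist":-21,"grip":-0.5},{"dx":0.032,"dy":0.1,"dz":0,"twist":-28,"grip":-0.5},{"dx":0.04,"dy":0.125,"dz":0,"twist":-35,"grip":-0.5}]' 20
python3 -m crank '[{"dx":0.01,"dy":0.025,"dz":0,"twist":-7,"grip":-0.5},{"dx":0.02,"dy":0.05,"dz":0,"twist":-14,"grip":-0.5},{"dx":0.03,"dy":0.075,"dz":0,"twist":-21,"grip":-0.5},{"dx":0.04,"dy":0.1,"dz":0,"twist":-28,"grip":-0.5},{"dx":0.049,"dy":0.127,"dz":0,"twist":-34,"grip":-0.5}]' 20
python3 -m crank '[{"dx":0,"dy":0,"dz":-0.02,"twist":-6.7,"grip":-0.5},{"dx":0,"dy":0,"dz":-0.04,"twist":-6.7,"grip":-0.5},{"dx":0,"dy":0,"dz":-0.06,"twist":-6.7,"grip":-0.5},{"dx":0,"dy":0,"dz":-0.08,"twist":-6.7,"grip":-0.5},{"dx":0,"dy":0,"dz":-0.0886,"twist":-6.7,"grip":-0.5}]' 20
python3 - <<'E'
from h import *
s=arm.get_state();print(s["t"],s["q"])
v=np.hstack([cv2.resize(arm.grab_frame(n)[y:y+150,x:x+200],(400,300),interpolation=2) for n,x,y in(("top",180,170),("scene",320,180))]);cv2.imwrite("pics/p3.png",v[...,::-1])
E
```

```text
t: 4.0
eef_pos: [0.4795, -0.1676, 0.2066]
ee_rot: [3.141, -0.007, -0.094]
force: [1.1, 0.5, -0.8]
width: 0.0417
gripper_force: 19.8
t: 4.42
eef_pos: [0.5171, -0.0409, 0.2011]
ee_rot: [3.141, 0.001, -0.712]
force: [-0.3, -0.1, -1.8]
width: 0.0418
gripper_force: 19.8
t: 4.83
eef_pos: [0.5663, 0.086, 0.2008]
ee_rot: [3.141, 0.0, -1.306]
force: [-0.0, -0.1, -1.3]
width: 0.0419
gripper_force: 19.8
t: 5.25
eef_pos: [0.5643, 0.0844, 0.1096]
ee_rot: [3.137, -0.001, -1.417]
force: [-0.8, -0.2, -2.5]
width: 0.0417
gripper_force: 19.8
5.25 [ 0.49058854  0.29518052 -0.37113249 -0.00120881 -0.9091273  -0.33592701]
```

View pics/p3.png

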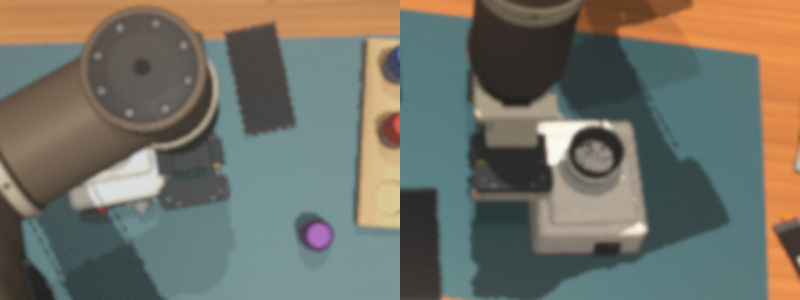

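Both views: the gripper hovers beside the mixer's -y edge and hides the bottle; the cup is clear. Next I push in so the wall deflects the base outward.

```bash

python3 -m crank '[{"dx":-0.002,"dy":0.010,"dz":0,"twist":0,"grip":-0.5},{"dx":-0.003,"dy":0.020,"dz":0,"twist":0,"grip":-0.5},{"dx":-0.004,"dy":0.027,"dz":0,"twist":0,"grip":-0.5},{"dx":-0.005,"dy":0.034,"dz":0,"twist":0,"grip":-0.5},{"dx":-0.006,"dy":0.040,"dz":0,"twist":0,"grip":-0.5}]' 20
python3 -m crank '[{"dx":-0.001,"dy":0.006,"dz":0,"twist":0,"grip":-0.5},{"dx":-0.002,"dy":0.0115,"dz":0,"twist":0,"grip":-0.5},{"dx":-0.002,"dy":0.0115,"dz":-0.006,"twist":0,"grip":-0.5},{"dx":-0.002,"dy":0.0115,"dz":-0.012,"twist":0,"grip":-0.5},{"dx":-0.002,"dy":0.0115,"dz":-0.016,"twist":0,"grip":-0.5}]' 20
python3 -m crank '[{"dx":0,"dy":0,"dz":0.005,"twist":0,"grip":-0.5},{"dx":0,"dy":0,"dz":0.03,"twist":0,"grip":-0.5},{"dx":0,"dy":0,"dz":0.06,"twist":0,"grip":-0.5},{"dx":0,"dy":0,"dz":0.1,"twist":0,"grip":-0.5},{"dx":0,"dy":0,"dz":0.1,"twist":0,"grip":-0.5}]' 20
python3 - <<'E'
from h import *
s=arm.get_state();print(s["t"])
v=np.hstack([cv2.resize(arm.grab_frame(n)[y:y+h,x:x+w],(400,300),interpolation=2) for n,x,y,w,h in(("wrist",0,0,640,480),("scene",320,150,200,150))]);cv2.imwrite("pics/p4.png",v[...,::-1])
E
```

```text
t: 5.77
eef_pos: [0.56, 0.1249, 0.1152]
ee_rot: [-3.141, -0.002, -1.415]
force: [-5.3, -5.2, 10.7]
width: 0.0414
gripper_force: 20.1
t: 6.18
eef_pos: [0.5605, 0.1381, 0.1022]
ee_rot: [-3.135, 0.001, -1.414]
force: [-10.3, -0.2, 32.9]
width: 0.0418
gripper_force: 20.0
t: 6.6
eef_pos: [0.5624, 0.1386, 0.206]
ee_rot: [-3.129, 0.003, -1.414]
force: [1.5, 0.6, -0.9]
width: 0.0414
gripper_force: 20.0
6.6
```

View pics/p4.png

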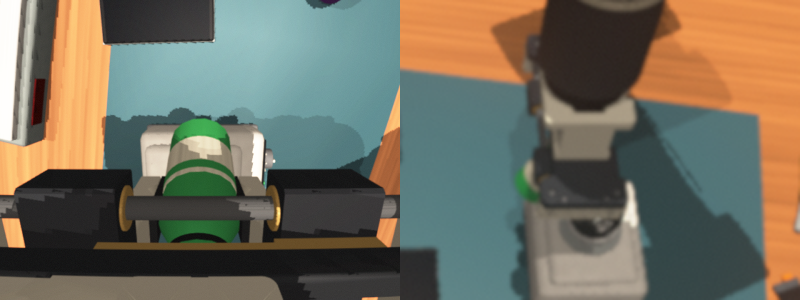

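The wrist view shows the bottle lying well over with its base outward (top end around (200,125) in the left panel), so pivoting works. Now back off and swing half a turn so the base faces the mixer.

```bash

python3 -m crank '[{"dx":0.002,"dy":-0.013,"dz":0,"twist":7,"grip":-0.5},{"dx":0.004,"dy":-0.026,"dz":0,"twist":14,"grip":-0.5},{"dx":0.006,"dy":-0.039,"dz":0,"twist":21,"grip":-0.5},{"dx":0.008,"dy":-0.052,"dz":0,"twist":28,"grip":-0.5},{"dx":0.01,"dy":-0.063,"dz":0,"twist":35,"grip":-0.5}]' 20
for i in 1 2 3 4; do python3 -m crank '[{"dx":0,"dy":0,"dz":0,"twist":7,"grip":-0.5},{"dx":0,"dy":0,"dz":0,"twist":14,"grip":-0.5},{"dx":0,"dy":0,"dz":0,"twist":21,"grip":-0.5},{"dx":0,"dy":0,"dz":0,"twist":28,"grip":-0.5},{"dx":0,"dy":0,"dz":0,"twist":35,"grip":-0.5}]' 20 >/dev/null; done
python3 -m crank '[{"dx":0,"dy":0,"dz":0,"twist":5,"grip":-0.5},{"dx":0,"dy":0,"dz":0,"twist":5,"grip":-0.5},{"dx":0,"dy":0,"dz":0,"twist":5,"grip":-0.5},{"dx":0,"dy":0,"dz":0,"twist":5,"grip":-0.5},{"dx":0,"dy":0,"dz":0,"twist":5,"grip":-0.5}]' 20
python3 - <<'E'
from h import *
s=arm.get_state();print(s["t"],s["q"],s["eef_pos"],s["ee_rot"])
im=arm.grab_frame("wrist");cv2.imwrite("pics/w5.png",im[...,::-1])
for n,z in(("top",0),("scene",0)):
    b=blob(arm.grab_frame(n),(45,110,40),(80,255,255),(180,150,480,330));print(n,b)
E
```

```text
t: 7.12
eef_pos: [0.5677, 0.073, 0.196]
ee_rot: [3.14, 0.001, -0.799]
force: [-0.3, -0.3, -1.5]
width: 0.0418
gripper_force: 20.0
t: 9.2
eef_pos: [0.5681, 0.0735, 0.1967]
ee_rot: [-3.141, 0.0, 1.723]
force: [0.5, 0.2, -0.9]
width: 0.0417
gripper_force: 20.0
9.2 [ 4.69981219e-01  2.13848984e-01 -2.61002680e-01 -1.05646670e-04
 -1.09636152e+00  2.82405933e+00] [0.56812985 0.07349253 0.19667641] [-3.14116730e+00  4.08919433e-05  1.72319595e+00]
top None
scene (array([369.95833333, 222.20833333]), array([365, 221,  11,   3,  24], dtype=int32))
```

```bash

python3 -m crank '[{"dx":-0.001,"dy":0.0055,"dz":-0.02,"twist":0,"grip":-0.5},{"dx":-0.001,"dy":0.0055,"dz":-0.04,"twist":0,"grip":-0.5},{"dx":-0.001,"dy":0.0055,"dz":-0.06,"twist":0,"grip":-0.5},{"dx":-0.001,"dy":0.0055,"dz":-0.07,"twist":0,"grip":-0.5},{"dx":-0.001,"dy":0.0055,"dz":-0.077,"twist":0,"grip":-0.5}]' 20
python3 -m crank '[{"dx":0,"dy":0,"dz":-0.006,"twist":0,"grip":-0.5},{"dx":0,"dy":0,"dz":-0.012,"twist":0,"grip":-0.5},{"dx":0,"dy":0,"dz":-0.018,"twist":0,"grip":-0.5},{"dx":0,"dy":0,"dz":-0.024,"twist":0,"grip":-0.5},{"dx":0,"dy":0,"dz":-0.03,"twist":0,"grip":-0.5}]' 20
python3 - <<'E'
from h import *
cv2.imwrite("pics/w6.png",arm.grab_frame("wrist")[...,::-1])
E
python3 -m crank '[{"dx":0,"dy":0,"dz":-0.006,"twist":0,"grip":-0.5},{"dx":0,"dy":0,"dz":-0.012,"twist":0,"grip":-0.5},{"dx":0,"dy":0,"dz":-0.018,"twist":0,"grip":-0.5},{"dx":0,"dy":0,"dz":-0.023,"twist":0,"grip":-0.5},{"dx":0,"dy":0,"dz":-0.027,"twist":0,"grip":-0.5}]' 20
python3 - <<'E'
from h import *
ims=[cv2.imread(f"pics/w{i}.png") for i in(5,6)]+[arm.grab_frame("wrist")[...,::-1]]
f=[cv2.resize(i,(400,300)) for i in ims]+[cv2.resize(arm.grab_frame("scene")[150:300,320:520],(400,300))[...,::-1]]
cv2.imwrite("pics/p7.png",np.vstack([np.hstack(f[:2]),np.hstack(f[2:])]))
E
```

```text
t: 9.77
eef_pos: [0.5667, 0.0786, 0.1187]
ee_rot: [-3.14, 0.001, 1.725]
force: [-0.2, -0.4, -1.5]
width: 0.0415
gripper_force: 20.0
t: 10.18
eef_pos: [0.5676, 0.079, 0.0899]
ee_rot: [3.141, -0.0, 1.725]
force: [0.6, 0.1, -2.2]
width: 0.0419
gripper_force: 20.0
t: 10.65
eef_pos: [0.5671, 0.0788, 0.0622]
ee_rot: [-3.141, 0.0, 1.725]
force: [0.1, 0.8, -0.7]
width: 0.0416
gripper_force: 20.0
```

View pics/p7.png

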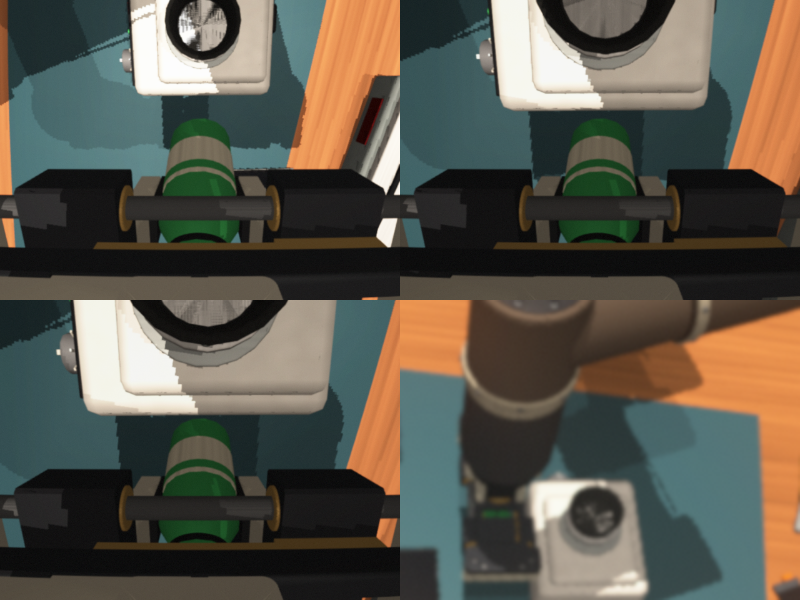

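Panels: the base, with its tip at about (200,120), stops just short of the housing edge (top-right and bottom-left panels), so nothing was touched. I'll work out the actual tilt from its outline.

```bash
cat >> h.py <<'E'
def bottle_px(phi,h,xo=0.):
    "rows of base end and of the cap/shoulder ring, base swung to tool +x by phi (deg), gripped h above underside"
    c=arm.get_calibration("wrist");Ti=np.linalg.inv(np.array(c["tool_from_camera"]));f=np.radians(phi)
    a=np.array([-np.sin(f),0,-np.cos(f)]);e1=np.array([0,1.,0]);e2=np.cross(a,e1);t=np.linspace(0,2*np.pi,181)
    out=[]
    for l,r in((0,.015),(.006,.021),(.076,.021),(.088,.0145)):
        P=np.array([xo,0,-.019])+(l-h)*a+r*(np.cos(t)[:,None]*e1+np.sin(t)[:,None]*e2)
        Q=P@Ti[:3,:3].T+Ti[:3,3];p=Q[:,:2]/Q[:,2:];p=p*(1+c["k1"]*(p**2).sum(1,keepdims=True))
        out.append((p[:,0]*c["fx"]+c["cx"],p[:,1]*c["fy"]+c["cy"]))
    return out
E
python3 - <<'E'
from h import *
for h in(.055,.06,.067,.074):
  for p in(20,30,40,50,60,70,80,90):
    o=bottle_px(p,h);print(h,p,"endtop",round(min(o[0][1].min(),o[1][1].min())),"heelwidth",round(np.ptp(o[1][0])),"ring",[(round(y.min()),round(y.max())) for x,y in o[2:]])
E
python3 - <<'E'
import cv2
cv2.imwrite("pics/c8.png",cv2.resize(cv2.imread("pics/w6.png")[160:420,220:420],(600,780))[:600])
E
```

```text
0.055 20 endtop 207 heelwidth 91 ring [(326, 408), (374, 430)]
0.055 30 endtop 195 heelwidth 94 ring [(344, 404), (392, 430)]
0.055 40 endtop 185 heelwidth 97 ring [(361, 397), (408, 427)]
0.055 50 endtop 175 heelwidth 101 ring [(376, 389), (419, 422)]
0.055 60 endtop 168 heelwidth 106 ring [(380, 389), (414, 427)]
0.055 70 endtop 166 heelwidth 112 ring [(369, 399), (403, 430)]
0.055 80 endtop 169 heelwidth 119 ring [(358, 406), (392, 430)]
0.055 90 endtop 169 heelwidth 126 ring [(346, 409), (379, 426)]
0.06 20 endtop 201 heelwidth 89 ring [(314, 396), (359, 416)]
0.06 30 endtop 187 heelwidth 92 ring [(329, 391), (376, 416)]
0.06 40 endtop 176 heelwidth 96 ring [(345, 384), (391, 413)]
0.06 50 endtop 164 heelwidth 100 ring [(359, 376), (402, 407)]
0.06 60 endtop 156 heelwidth 106 ring [(367, 372), (400, 410)]
0.06 70 endtop 152 heelwidth 112 ring [(357, 383), (391, 415)]
0.06 80 endtop 153 heelwidth 119 ring [(347, 391), (380, 416)]
0.06 90 endtop 155 heelwidth 127 ring [(336, 397), (369, 414)]
0.067 20 endtop 193 heelwidth 86 ring [(298, 380), (341, 397)]
0.067 30 endtop 178 heelwid
[... 225 characters left out ...]

0.067 70 endtop 132 heelwidth 111 ring [(340, 360), (373, 393)]
0.067 80 endtop 131 heelwidth 120 ring [(330, 370), (364, 396)]
0.067 90 endtop 135 heelwidth 129 ring [(321, 378), (354, 397)]
0.074 20 endtop 186 heelwidth 84 ring [(284, 365), (324, 380)]
0.074 30 endtop 168 heelwidth 87 ring [(293, 358), (335, 378)]
0.074 40 endtop 152 heelwidth 91 ring [(303, 349), (346, 374)]
0.074 50 endtop 136 heelwidth 97 ring [(314, 341), (356, 369)]
0.074 60 endtop 122 heelwidth 103 ring [(326, 332), (362, 364)]
0.074 70 endtop 113 heelwidth 111 ring [(323, 338), (355, 371)]
0.074 80 endtop 108 heelwidth 120 ring [(314, 349), (347, 377)]
0.074 90 endtop 111 heelwidth 130 ring [(305, 359), (339, 380)]
```

View pics/c8.png

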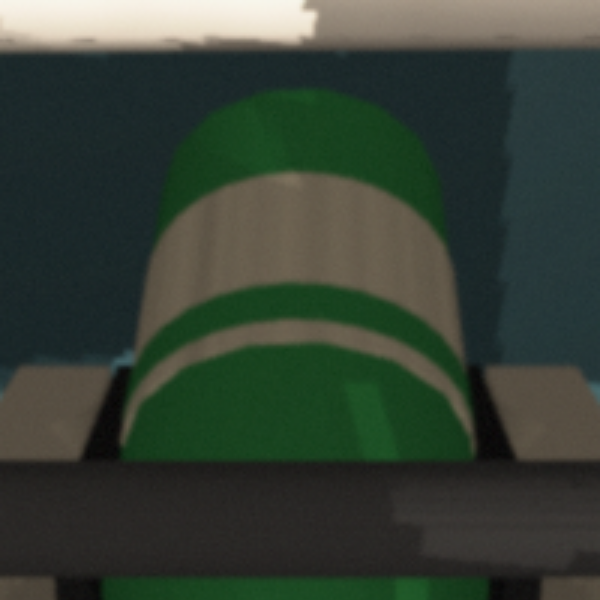

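The outline fits a tilt of about 30° with the grip about 60 mm up (end row 189, width 93, ring near row 376). So the bottle slid up a little instead of turning fully. With the base now facing the mixer, I'll set it on the housing top and roll it over by moving outward and down.

```bash

python3 -m crank '[{"dx":0,"dy":0,"dz":0.03,"twist":0,"grip":-0.5},{"dx":0,"dy":0,"dz":0.06,"twist":0,"grip":-0.5},{"dx":0,"dy":0,"dz":0.085,"twist":0,"grip":-0.5},{"dx":-0.003,"dy":0.02,"dz":0.085,"twist":0,"grip":-0.5},{"dx":-0.0063,"dy":0.0405,"dz":0.08,"twist":0,"grip":-0.5}]' 20
python3 -m crank '[{"dx":0,"dy":0,"dz":-0.01,"twist":0,"grip":-0.5},{"dx":0,"dy":0,"dz":-0.014,"twist":0,"grip":-0.5},{"dx":0,"dy":0,"dz":-0.017,"twist":0,"grip":-0.5},{"dx":0,"dy":0,"dz":-0.02,"twist":0,"grip":-0.5},{"dx":0,"dy":0,"dz":-0.02,"twist":0,"grip":-0.5}]' 20
python3 -m crank '[{"dx":0.0005,"dy":-0.003,"dz":-0.001,"twist":0,"grip":-0.5},{"dx":0.001,"dy":-0.006,"dz":-0.002,"twist":0,"grip":-0.5},{"dx":0.0015,"dy":-0.009,"dz":-0.003,"twist":0,"grip":-0.5},{"dx":0.002,"dy":-0.012,"dz":-0.004,"twist":0,"grip":-0.5},{"dx":0.0023,"dy":-0.015,"dz":-0.006,"twist":0,"grip":-0.5}]' 20
python3 -m crank '[{"dx":0.0005,"dy":-0.003,"dz":-0.002,"twist":0,"grip":-0.5},{"dx":0.001,"dy":-0.006,"dz":-0.004,"twist":0,"grip":-0.5},{"dx":0.0015,"dy":-0.008,"dz":-0.006,"twist":0,"grip":-0.5},{"dx":0.002,"dy":-0.01,"dz":-0.008,"twist":0,"grip":-0.5},{"dx":0.002,"dy":-0.013,"dz":-0.01,"twist":0,"grip":-0.5}]' 20
python3 - <<'E'
from h import *
cv2.imwrite("pics/w9.png",cv2.resize(arm.grab_frame("wrist"),(480,360))[...,::-1])
E
```

```text
t: 11.17
eef_pos: [0.5631, 0.1197, 0.1465]
ee_rot: [3.135, -0.001, 1.724]
force: [6.7, -10.4, 3.5]
width: 0.0414
gripper_force: 20.1
t: 11.58
eef_pos: [0.5604, 0.1191, 0.1221]
ee_rot: [-3.14, 0.0, 1.725]
force: [0.8, 1.1, -1.6]
width: 0.0412
gripper_force: 20.0
t: 12.0
eef_pos: [0.5636, 0.104, 0.1171]
ee_rot: [3.141, -0.0, 1.725]
force: [0.1, 0.2, -1.7]
width: 0.0415
gripper_force: 20.0
t: 12.42
eef_pos: [0.5654, 0.0912, 0.1067]
ee_rot: [-3.142, 0.0, 1.725]
force: [0.9, -0.8, -1.5]
width: 0.0413
gripper_force: 20.0
```

View pics/w9.png

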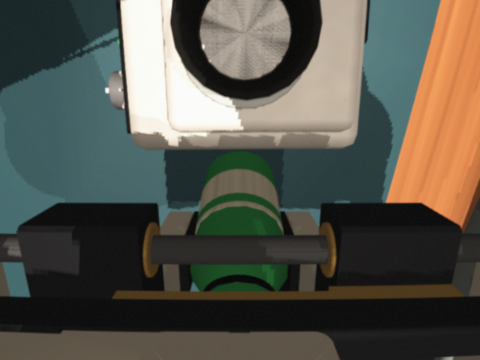

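The wrist view shows the base tip now at about (240,150) of 480x360, so the tilt dropped to roughly 20°. The wall knocked it back on the way up. My picture quota is used up, so from here I measure the tilt numerically from the wrist image.

```bash
cat >> h.py <<'E'
from scipy.optimize import least_squares
def prof(rgb,col=320):
    h=cv2.cvtColor(np.ascontiguousarray(rgb),cv2.COLOR_RGB2HSV)[:,col-2:col+3].astype(int).mean(1)
    g=(abs(h[:,0]-62)<14)&(h[:,1]>110)
    ch=np.flatnonzero(np.diff(g.astype(int)));return [(int(r)+1,"G" if g[r+1] else "-") for r in ch]
def apex(l,r,phi,h,xo=0.):
    c=arm.get_calibration("wrist");Ti=np.linalg.inv(np.array(c["tool_from_camera"]));f=np.radians(phi)
    a=np.array([-np.sin(f),0,-np.cos(f)]);e1=np.array([0,1.,0]);e2=np.cross(a,e1);t=np.linspace(0,2*np.pi,361)
    P=np.array([xo,0,-.019])+(l-h)*a+r*(np.cos(t)[:,None]*e1+np.sin(t)[:,None]*e2)
    Q=P@Ti[:3,:3].T+Ti[:3,3];p=Q[:,:2]/Q[:,2:];p=p*(1+c["k1"]*(p**2).sum(1,keepdims=True));return (p[:,1]*c["fy"]+c["cy"]).min()
E
python3 - <<'E'
from h import *
a=cv2.imread("pics/w6.png")[...,::-1];b=arm.grab_frame("wrist");cv2.imwrite("pics/w10.png",b[...,::-1])
s=arm.get_state();print(s["eef_pos"])
for im in(a,b):
    print(prof(im))
    h=cv2.cvtColor(np.ascontiguousarray(im),cv2.COLOR_RGB2HSV)
    m=cv2.inRange(h,(48,110,20),(76,255,255));r0=prof(im)[0][0]
    for r in range(r0,r0+100,12):
        x=np.flatnonzero(h[r,220:420,1]*0+((h[r,220:420,0]<85)&((h[r,220:420,0]<30)|(m[r,220:420]>0))));print(r,x.min()+220 if len(x) else None,x.max()+220 if len(x) else None,end="; ")
    print()
E
```

```text
[0.56498971 0.09090107 0.10648076]
[(189, 'G'), (217, '-'), (255, 'G'), (266, '-'), (275, 'G'), (314, '-'), (353, 'G'), (373, '-'), (382, 'G'), (388, '-')]
189 313 328; 201 286 354; 213 277 363; 225 274 367; 237 272 368; 249 269 370; 261 267 371; 273 266 373; 285 225 413; 
[(201, 'G'), (225, '-'), (258, 'G'), (267, '-'), (276, 'G'), (314, '-'), (353, 'G'), (367, '-'), (375, 'G'), (388, '-')]
201 318 327; 213 286 352; 225 277 361; 237 273 365; 249 273 364; 261 269 369; 273 267 371; 285 226 412; 297 220 419;
```

```bash
python3 - <<'E'
from h import *
D=[[189,217,255,266,275,375],[201,225,258,267,276,369]]
def res(p,xo=0):
    out=[]
    for i in(0,1):
        ph,h=p[2*i]*10,p[2*i+1]/100
        e=min(apex(0,.015,ph,h,xo),apex(.006,.021,ph,h,xo))
        m=[e]+[apex(l/100,.021,ph,h,xo) for l in p[4:8]]+[apex(.088,.0145,ph,h,xo)]
        out+=[a-b for a,b in zip(m,D[i])]
    return out
for xo in(-.004,0,.004,.008):
    f=least_squares(res,[3,6.,2,6.,2,3.5,4,4.3],args=(xo,),diff_step=1e-3);print(xo,f.x.round(2),f.cost.round(2))
E
```

```text
-0.004 [3.09 6.46 2.37 6.29 2.39 4.44 4.96 5.4 ] 0.2
0 [2.89 5.99 2.18 5.77 2.43 4.52 5.03 5.47] 0.25
0.004 [2.69 5.5  1.98 5.2  2.48 4.6  5.12 5.56] 0.35
0.008 [2.47 4.97 1.76 4.59 2.55 4.69 5.22 5.66] 0.57
```

The offset along the pads is uncertain: the grip may be anywhere from 55 to 65 mm above the underside. I'll touch the base down on the free mat to learn the real height, then roll it there.

```bash

python3 -m crank '[{"dx":0,"dy":-0.03,"dz":0,"twist":0,"grip":-0.5},{"dx":-0.035,"dy":-0.038,"dz":0,"twist":0,"grip":-0.5},{"dx":-0.075,"dy":-0.038,"dz":-0.01,"twist":0,"grip":-0.5},{"dx":-0.075,"dy":-0.038,"dz":-0.035,"twist":0,"grip":-0.5},{"dx":-0.075,"dy":-0.038,"dz":-0.053,"twist":0,"grip":-0.5}]' 20
python3 -m crank '[{"dx":0,"dy":0,"dz":0,"twist":0,"grip":-0.5},{"dx":0,"dy":0,"dz":0,"twist":0,"grip":-0.5},{"dx":0,"dy":0,"dz":-0.001,"twist":0,"grip":-0.5},{"dx":0,"dy":0,"dz":-0.003,"twist":0,"grip":-0.5},{"dx":0,"dy":0,"dz":-0.005,"twist":0,"grip":-0.5}]' 20
python3 -m crank '[{"dx":0,"dy":0,"dz":-0.001,"twist":0,"grip":-0.5},{"dx":0,"dy":0,"dz":-0.002,"twist":0,"grip":-0.5},{"dx":0,"dy":0,"dz":-0.003,"twist":0,"grip":-0.5},{"dx":0,"dy":0,"dz":-0.004,"twist":0,"grip":-0.5},{"dx":0,"dy":0,"dz":-0.005,"twist":0,"grip":-0.5}]' 20

```

```text
t: 12.93
eef_pos: [0.4888, 0.0531, 0.0541]
ee_rot: [3.14, -0.001, 1.725]
force: [0.7, -0.1, -1.9]
width: 0.0415
gripper_force: 20.0
t: 13.35
eef_pos: [0.4912, 0.0538, 0.0497]
ee_rot: [3.14, -0.001, 1.725]
force: [0.9, -0.5, -1.3]
width: 0.0416
gripper_force: 20.0
t: 13.77
eef_pos: [0.4903, 0.0534, 0.0439]
ee_rot: [3.142, -0.0, 1.725]
force: [0.3, -0.2, -1.7]
width: 0.0414
gripper_force: 20.0
```

```bash

python3 -m crank '[{"dx":0,"dy":0,"dz":-0.001,"twist":0,"grip":-0.5},{"dx":0,"dy":0,"dz":-0.0015,"twist":0,"grip":-0.5},{"dx":0,"dy":0,"dz":-0.002,"twist":0,"grip":-0.5},{"dx":0,"dy":0,"dz":-0.0025,"twist":0,"grip":-0.5},{"dx":0,"dy":0,"dz":-0.003,"twist":0,"grip":-0.5}]' 20
python3 -m crank '[{"dx":0,"dy":0,"dz":-0.001,"twist":0,"grip":-0.5},{"dx":0,"dy":0,"dz":-0.0015,"twist":0,"grip":-0.5},{"dx":0,"dy":0,"dz":-0.002,"twist":0,"grip":-0.5},{"dx":0,"dy":0,"dz":-0.0025,"twist":0,"grip":-0.5},{"dx":0,"dy":0,"dz":-0.003,"twist":0,"grip":-0.5}]' 20

```

```text
t: 14.18
eef_pos: [0.4903, 0.0534, 0.0409]
ee_rot: [3.142, -0.0, 1.725]
force: [0.8, 0.4, -2.2]
width: 0.0421
gripper_force: 20.0
t: 14.6
eef_pos: [0.4903, 0.0534, 0.0379]
ee_rot: [3.142, 0.0, 1.725]
force: [-0.5, -0.4, -1.0]
width: 0.0418
gripper_force: 20.0
```

```bash

python3 -m crank '[{"dx":0,"dy":0,"dz":-0.001,"twist":0,"grip":-0.5},{"dx":0,"dy":0,"dz":-0.0015,"twist":0,"grip":-0.5},{"dx":0,"dy":0,"dz":-0.002,"twist":0,"grip":-0.5},{"dx":0,"dy":0,"dz":-0.0025,"twist":0,"grip":-0.5},{"dx":0,"dy":0,"dz":-0.003,"twist":0,"grip":-0.5}]' 20
python3 -m crank '[{"dx":0,"dy":0,"dz":-0.001,"twist":0,"grip":-0.5},{"dx":0,"dy":0,"dz":-0.0015,"twist":0,"grip":-0.5},{"dx":0,"dy":0,"dz":-0.002,"twist":0,"grip":-0.5},{"dx":0,"dy":0,"dz":-0.0025,"twist":0,"grip":-0.5},{"dx":0,"dy":0,"dz":-0.003,"twist":0,"grip":-0.5}]' 20
python3 - <<'E'
from h import *
print(prof(arm.grab_frame("wrist")))
E
```

```text
t: 15.02
eef_pos: [0.4904, 0.0533, 0.0354]
ee_rot: [3.141, 0.0, 1.726]
force: [-3.8, -0.5, 11.1]
width: 0.0417
gripper_force: 20.0
t: 15.43
eef_pos: [0.4912, 0.0532, 0.0345]
ee_rot: [3.14, 0.001, 1.727]
force: [-7.9, -4.2, 32.4]
width: 0.0414
gripper_force: 20.0
[(201, 'G'), (224, '-'), (258, 'G'), (268, '-'), (277, 'G'), (314, '-'), (353, 'G'), (369, '-'), (377, 'G'), (388, '-')]
```

Contact at G = 55.2 mm height, so the grip is about 53 mm above the underside and the tilt about 20°. Now roll it on the mat.

```bash

python3 -m crank '[{"dx":0.0004,"dy":-0.0028,"dz":0.002,"twist":0,"grip":-0.5},{"dx":0.0008,"dy":-0.0056,"dz":0.0015,"twist":0,"grip":-0.5},{"dx":0.0013,"dy":-0.0083,"dz":0.001,"twist":0,"grip":-0.5},{"dx":0.0017,"dy":-0.011,"dz":0,"twist":0,"grip":-0.5},{"dx":0.002,"dy":-0.014,"dz":-0.0015,"twist":0,"grip":-0.5}]' 20
python3 -m crank '[{"dx":0.0004,"dy":-0.0026,"dz":-0.001,"twist":0,"grip":-0.5},{"dx":0.0008,"dy":-0.0052,"dz":-0.002,"twist":0,"grip":-0.5},{"dx":0.0012,"dy":-0.0078,"dz":-0.0032,"twist":0,"grip":-0.5},{"dx":0.0016,"dy":-0.0104,"dz":-0.0045,"twist":0,"grip":-0.5},{"dx":0.002,"dy":-0.013,"dz":-0.0057,"twist":0,"grip":-0.5}]' 20
python3 - <<'E'
from h import *
print(prof(arm.grab_frame("wrist")))
E
```

```text
t: 15.9
eef_pos: [0.4935, 0.0397, 0.0317]
ee_rot: [3.139, -0.0, 1.726]
force: [-3.1, -0.3, 15.5]
width: 0.0416
gripper_force: 20.0
t: 16.32
eef_pos: [0.4956, 0.0266, 0.0255]
ee_rot: [3.139, -0.0, 1.726]
force: [0.5, 0.4, 5.6]
width: 0.0415
gripper_force: 20.0
[(168, 'G'), (211, '-'), (266, 'G'), (281, '-'), (292, 'G'), (314, '-'), (353, 'G'), (388, '-')]
```

```bash

python3 -m crank '[{"dx":0.0004,"dy":-0.0022,"dz":-0.0015,"twist":0,"grip":-0.5},{"dx":0.0007,"dy":-0.0045,"dz":-0.003,"twist":0,"grip":-0.5},{"dx":0.001,"dy":-0.007,"dz":-0.0045,"twist":0,"grip":-0.5},{"dx":0.0014,"dy":-0.009,"dz":-0.006,"twist":0,"grip":-0.5},{"dx":0.0017,"dy":-0.011,"dz":-0.0075,"twist":0,"grip":-0.5}]' 20
python3 -m crank '[{"dx":0.0002,"dy":-0.0015,"dz":-0.0015,"twist":0,"grip":-0.5},{"dx":0.0004,"dy":-0.003,"dz":-0.003,"twist":0,"grip":-0.5},{"dx":0.0007,"dy":-0.0045,"dz":-0.0045,"twist":0,"grip":-0.5},{"dx":0.001,"dy":-0.006,"dz":-0.006,"twist":0,"grip":-0.5},{"dx":0.001,"dy":-0.008,"dz":-0.0075,"twist":0,"grip":-0.5}]' 20
python3 - <<'E'
from h import *
p=prof(arm.grab_frame("wrist"));print(p);d=[r for r,_ in p[:5]]
def res(q):
    ph,h,xo=q[0]*10,q[1]/100,q[2]/1000
    return [min(apex(0,.015,ph,h,xo),apex(.006,.021,ph,h,xo))-d[0]]+[apex(l,.021,ph,h,xo)-r for l,r in zip((.0248,.046,.0512,.0556),d[1:])]+[(q[2]-4)*2]
f=least_squares(res,[7,5.3,4],diff_step=1e-3);print(f.x,f.cost)
E
```

```text
t: 16.78
eef_pos: [0.4973, 0.0154, 0.018]
ee_rot: [3.139, -0.0, 1.726]
force: [1.3, -0.5, 7.3]
width: 0.0417
gripper_force: 20.0
t: 17.2
eef_pos: [0.4985, 0.0074, 0.0104]
ee_rot: [3.139, 0.0, 1.726]
force: [1.7, -0.5, 4.9]
width: 0.0411
gripper_force: 20.0
[(143, 'G'), (215, '-'), (287, 'G'), (305, '-'), (353, 'G'), (388, '-')]
[6.40473019 5.3051399  4.02097717] 732.4024653505695
```

Tilt is about 79° by contact geometry. Now lift it, move to the mixer edge with the base over the housing, and press down to pass 115°.

```bash

python3 -m crank '[{"dx":0,"dy":0,"dz":0.035,"twist":0,"grip":-0.5},{"dx":0,"dy":0,"dz":0.075,"twist":0,"grip":-0.5},{"dx":0,"dy":0,"dz":0.115,"twist":0,"grip":-0.5},{"dx":0.02,"dy":0.022,"dz":0.115,"twist":0,"grip":-0.5},{"dx":0.046,"dy":0.052,"dz":0.115,"twist":0,"grip":-0.5}]' 20
python3 -m crank '[{"dx":0.015,"dy":0.018,"dz":0,"twist":0,"grip":-0.5},{"dx":0.022,"dy":0.0255,"dz":-0.008,"twist":0,"grip":-0.5},{"dx":0.022,"dy":0.0255,"dz":-0.016,"twist":0,"grip":-0.5},{"dx":0.022,"dy":0.0255,"dz":-0.024,"twist":0,"grip":-0.5},{"dx":0.022,"dy":0.0255,"dz":-0.026,"twist":0,"grip":-0.5}]' 20
python3 -m crank '[{"dx":0,"dy":0,"dz":-0.003,"twist":0,"grip":-0.5},{"dx":0,"dy":0,"dz":-0.006,"twist":0,"grip":-0.5},{"dx":0,"dy":0,"dz":-0.009,"twist":0,"grip":-0.5},{"dx":0,"dy":-0.001,"dz":-0.012,"twist":0,"grip":-0.5},{"dx":0.0004,"dy":-0.002,"dz":-0.015,"twist":0,"grip":-0.5}]' 20
python3 -m crank '[{"dx":0,"dy":0,"dz":-0.004,"twist":0,"grip":-0.5},{"dx":0,"dy":-0.001,"dz":-0.008,"twist":0,"grip":-0.5},{"dx":0,"dy":-0.0015,"dz":-0.012,"twist":0,"grip":-0.5},{"dx":0,"dy":-0.002,"dz":-0.016,"twist":0,"grip":-0.5},{"dx":0,"dy":-0.002,"dz":-0.0195,"twist":0,"grip":-0.5}]' 20
python3 - <<'E'
from h import *
im=arm.grab_frame("wrist");cv2.imwrite("pics/w11.png",im[...,::-1]);print(prof(im))
for p in(90,100,110,115,120,125): print(p,[round(min(apex(0,.015,p,.053,.004),apex(.006,.021,p,.053,.004)))]+[round(apex(l,.021,p,.053,.004)) for l in(.0248,.046)])
E
```

```text
t: 17.67
eef_pos: [0.5435, 0.0591, 0.1281]
ee_rot: [3.136, -0.002, 1.723]
force: [0.2, 0.1, -0.8]
width: 0.0411
gripper_force: 20.0
t: 18.08
eef_pos: [0.5628, 0.0837, 0.0962]
ee_rot: [-3.137, 0.001, 1.725]
force: [-0.5, 0.0, -1.9]
width: 0.041
gripper_force: 20.0
t: 18.5
eef_pos: [0.5654, 0.0827, 0.0838]
ee_rot: [3.141, -0.0, 1.725]
force: [0.0, -0.0, -0.4]
width: 0.0413
gripper_force: 20.0
t: 18.92
eef_pos: [0.5666, 0.0776, 0.0661]
ee_rot: [3.141, 0.004, 1.726]
force: [3.1, -23.2, 16.2]
width: 0.0413
gripper_force: 20.0
[(149, 'G'), (237, '-'), (353, 'G'), (388, '-')]
90 [163, 225, 276]
100 [160, 220, 269]
110 [162, 217, 263]
115 [165, 217, 261]
120 [169, 218, 258]
125 [175, 219, 256]
```

```bash
python3 - <<'E'
from h import *
L=(.0248,.046,.0512)
def mod(ph,h,xo): return [min(apex(0,.015,ph,h,xo),apex(.006,.021,ph,h,xo))]+[apex(l,.021,ph,h,xo) for l in L]
for d in([143,215,287,305],[149,237]):
  for xo in(-4,0,4,8):
    f=least_squares(lambda q:np.array(mod(q[0]*10,q[1]/100,xo/1000))[:len(d)]-d,[8 if len(d)>2 else 11,6],diff_step=1e-3);print(d,xo,f.x.round(2),f.cost.round(1))
im=cv2.imread("pics/w11.png")[...,::-1];h=cv2.cvtColor(np.ascontiguousarray(im),cv2.COLOR_RGB2HSV)
print([(r,h[r,320].tolist()) for r in range(120,316,6)])
print([(r,h[r,270].tolist()) for r in range(120,400,14)])
m=cv2.inRange(h,(48,110,20),(76,255,255))
for r in range(150,300,12):
    x=np.flatnonzero(m[r,200:440]);print(r,x.min()+200,x.max()+200,end="; ")
E
```

```text
[143, 215, 287, 305] -4 [6.76 6.44] 85.5
[143, 215, 287, 305] 0 [6.73 6.04] 70.8
[143, 215, 287, 305] 4 [6.71 5.65] 57.0
[143, 215, 287, 305] 8 [6.7  5.25] 44.4
[149, 237] -4 [7.64 6.3 ] 41.4
[149, 237] 0 [7.65 5.92] 38.4
[149, 237] 4 [7.63 5.48] 35.2
[149, 237] 8 [7.64 5.12] 32.3
[(120, [16, 47, 169]), (126, [16, 48, 169]), (132, [16, 47, 156]), (138, [16, 44, 145]), (144, [15, 45, 102]), (150, [64, 157, 81]), (156, [66, 164, 81]), (162, [65, 171, 76]), (168, [65, 161, 103]), (174, [65, 157, 107]), (180, [65, 157, 107]), (186, [65, 158, 105]), (192, [65, 160, 105]), (198, [64, 155, 107]), (204, [64, 161, 106]), (210, [65, 160, 105]), (216, [64, 160, 105]), (222, [65, 159, 106]), (228, [65, 159, 106]), (234, [65, 160, 107]), (240, [21, 62, 153]), (246, [19, 62, 161]), (252, [18, 61, 163]), (258, [19, 61, 146]), (264, [19, 61, 121]), (270, [19, 62, 119]), (276, [20, 60, 119]), (282, [19, 62, 120]), (288, [19, 62, 119]), (294, [20, 63, 118]), (300, [21, 62, 120]), (306, [20, 62, 120]), (312, [22, 58, 109])]
[(120, [30, 3, 244]), (134, [18, 19, 244]), (148, [17, 47, 158]), (162, [65, 166, 89]), (176, [65, 163, 144]), (190, [65, 162, 146]), (204, [65, 163, 141]), (218, [65, 165, 79]), (232, [64, 158, 66]), (246, [19, 62, 111]), (260, [19, 64, 112]), (274, [19, 63, 114]), (288, [21, 63, 110]), (302, [20, 61, 112]), (316, [30, 27, 28]), (330, [12, 33, 39]), (344, [12, 32, 40]), (358, [66, 165, 65]), (372, [65, 160, 67]), (386, [65, 157, 65])]
150 297 339; 162 267 370; 174 256 381; 186 253 383; 198 254 383; 210 254 383; 222 254 383; 234 254 383; Traceback (most recent call last):
  File "<stdin>", line 12, in <module>
    return umr_minimum(a, axis, None, out, keepdims, initial, where)
ValueError: zero-size array to reduction operation minimum which has no identity
```

```bash
cat >> h.py <<'E'
def rows(phi,h,xo,L=(.0248,.046,.0512,.0556)):
    "image rows at the symmetry plane: base end, then label edges on the side facing the camera"
    c=arm.get_calibration("wrist");Ti=np.linalg.inv(np.array(c["tool_from_camera"]));f=np.radians(phi)
    a=np.array([-np.sin(f),0,-np.cos(f)]);e=np.array([np.cos(f),0,-np.sin(f)])
    pr=lambda P:(lambda q:(q*(1+c["k1"]*q*q))*c["fy"]+c["cy"])((lambda Q:Q[1]/Q[2])(Ti[:3,:3]@P+Ti[:3,3]))
    P=lambda l,r:np.array([xo,0,-.019])+(l-h)*a+r*e
    return [min(pr(P(l,s*r)) for l,r in((0,.015),(.006,.021)) for s in(1,-1))]+[pr(P(l,.021)) for l in L]
def fit(d,x0,xo):
    f=least_squares(lambda q:np.array(rows(q[0]*10,q[1]/100,xo))[:len(d)]-d,[x0/10,5.5],diff_step=1e-3);return f.x.round(2),round(f.cost,1)
E
python3 - <<'E'
from h import *
D=[[189,217,255,266,275],[201,225,258,267,276],[168,211,266,281,292],[143,215,287,305],[149,237]]
def res(p):
    L=p[:4]/100;xo=p[4]/1000;o=[]
    for i,d in enumerate(D): o+=list(np.array(rows(p[5+2*i]*10,p[6+2*i]/100,xo,L))[:len(d)]-d)
    return o+[(p[8]*10*np.cos(p[7]*np.pi/18)+15*np.sin(p[7]*np.pi/18)-55.2)*2]
f=least_squares(res,[2.5,4.6,5.1,5.6,4,3,5.3,2,5.3,5,5.3,8,5.3,11,5.3],diff_step=1e-3);print(f.x.round(2),f.cost)
E
```

```text
[2.74 5.07 5.63 6.06 5.52 2.25 5.65 1.63 5.31 4.01 5.67 6.55 5.79 8.01
 5.57] 0.8094027998939626
```

```bash
python3 - <<'E'
from h import *
D=[[189,217,255,266,275],[201,225,258,267,276],[168,211,266,281,292],[143,215,287,305],[149,237]]
low=lambda ph,h:max(h*10*np.cos(ph*np.pi/18)+15*np.sin(ph*np.pi/18),(h*10-6)*np.cos(ph*np.pi/18)+21*np.sin(ph*np.pi/18))
def res(p):
    L=p[:4]/100;xo=p[4]/1000;o=[]
    for i,d in enumerate(D): o+=list(np.array(rows(p[5+2*i]*10,p[6+2*i]/100,xo,L))[:len(d)]-d+p[15]*10)
    return o+[(low(p[7],p[8])-55.2)*2,(low(p[9],p[10])-44.8)*2,(low(p[11],p[12])-29.8)*2]
for x0 in(4,0,-4):
    f=least_squares(res,[2.5,4.6,5.1,5.6,x0,3,5.3,2,5.3,5,5.3,8,5.3,11,5.3,0],diff_step=1e-3);print(f.x.round(2),f.cost)
E
```

```text
[ 2.31  4.31  4.82  5.22 48.7   4.19  5.91  3.64  5.75  5.81  5.7   7.95
  5.64  9.14  5.37 14.53] 0.7914086843547221Traceback (most recent call last):
  File "<stdin>", line 9, in <module>
    return func(*args, **kwargs)
    result = trf(vector_fun.fun, vector_fun.jac, x0, f0, J0, lb, ub, ftol, xtol,
                 gtol, max_nfev, x_scale, loss_function, tr_solver,
                 tr_options.copy(), verbose, callback=callback_wrapped)
    return trf_no_bounds(
        fun, jac, x0, f0, J0, ftol, xtol, gtol, max_nfev, x_scale,
        loss_function, tr_solver, tr_options, verbose, callback=callback)
    J = jac(x)
    self._update_jac()
    ~~~~~~~~~~~~~~~~^^
    self.J = self.jac_wrapped(xp_copy(self.x), f0=self.f)
             ~~~~~~~~~~~~~~~~^^^^^^^^^^^^^^^^^^^^^^^^^^^^
    J, dct = approx_derivative(
             ~~~~~~~~~~~~~~~~~^
        self.fun,
        ^^^^^^^^^
    ...<2 lines>...
        **self.finite_diff_options,
        ^^^^^^^^^^^^^^^^^^^^^^^^^^^
    )
    ^
    J, _nfev = _dense_difference(fun_wrapped, x0, f0, h,
               ~~~~~~~~~~~~~~~~~^^^^^^^^^^^^^^^^^^^^^^^^
                             use_one_sided, method,
                             ^^^^^^^^^^^^^^^^^^^^^^
                             mf)
                             ^^^
    df = [f_eval - f0 for f_eval in f_evals]
                                    ^^^^^^^
    f = np.atleast_1d(self.fun(x, *self.args, **self.kwargs))
                      ~~~~~~~~^^^^^^^^^^^^^^^^^^^^^^^^^^^^^^
    return np.atleast_1d(self.fun(x))
                         ~~~~~~~~^^^
    return self.f(x, *self.args, **self.kwargs)
           ~~~~~~^^^^^^^^^^^^^^^^^^^^^^^^^^^^^^
  File "<stdin>", line 6, in res
  File "h.py", line 47, in rows
    c=arm.get_calibration("wrist");Ti=np.linalg.inv(np.array(c["tool_from_camera"]));f=np.radians(phi)
ValueError: time passes only in moves, steps and waits
```

The base end had been just outside the edge, so the fit is not decisive but the tilt is near 80–90°. I'll lift, move 12 mm further in and press down again.

```bash

python3 -m crank '[{"dx":0.001,"dy":-0.006,"dz":0.01,"twist":0,"grip":-0.5},{"dx":0.001,"dy":-0.006,"dz":0.035,"twist":0,"grip":-0.5},{"dx":0,"dy":-0.003,"dz":0.06,"twist":0,"grip":-0.5},{"dx":-0.001,"dy":0.01,"dz":0.06,"twist":0,"grip":-0.5},{"dx":-0.001,"dy":0.01,"dz":0.055,"twist":0,"grip":-0.5}]' 20
python3 -m crank '[{"dx":0,"dy":0,"dz":-0.004,"twist":0,"grip":-0.5},{"dx":0,"dy":0,"dz":-0.008,"twist":0,"grip":-0.5},{"dx":0,"dy":0,"dz":-0.012,"twist":0,"grip":-0.5},{"dx":0,"dy":0,"dz":-0.016,"twist":0,"grip":-0.5},{"dx":0,"dy":0,"dz":-0.02,"twist":0,"grip":-0.5}]' 20
python3 -m crank '[{"dx":0,"dy":0,"dz":-0.003,"twist":0,"grip":-0.5},{"dx":0,"dy":0,"dz":-0.006,"twist":0,"grip":-0.5},{"dx":0,"dy":0,"dz":-0.009,"twist":0,"grip":-0.5},{"dx":0,"dy":0,"dz":-0.012,"twist":0,"grip":-0.5},{"dx":0,"dy":0,"dz":-0.015,"twist":0,"grip":-0.5}]' 20
python3 - <<'E'
from h import *
print(prof(arm.grab_frame("wrist")))
E
```

```text
t: 19.38
eef_pos: [0.5662, 0.0929, 0.1218]
ee_rot: [3.136, -0.002, 1.726]
force: [0.6, -0.1, -2.1]
width: 0.0412
gripper_force: 20.0
t: 19.8
eef_pos: [0.564, 0.0905, 0.0981]
ee_rot: [-3.14, 0.0, 1.725]
force: [0.2, -0.8, -1.2]
width: 0.0413
gripper_force: 20.0
t: 20.22
eef_pos: [0.5645, 0.0909, 0.084]
ee_rot: [3.141, -0.0, 1.725]
force: [-0.1, -0.3, -1.9]
width: 0.0414
gripper_force: 20.0
[(150, 'G'), (238, '-'), (353, 'G'), (388, '-')]
```

```bash

python3 -m crank '[{"dx":0,"dy":0,"dz":-0.0015,"twist":0,"grip":-0.5},{"dx":0,"dy":0,"dz":-0.003,"twist":0,"grip":-0.5},{"dx":0,"dy":0,"dz":-0.005,"twist":0,"grip":-0.5},{"dx":0,"dy":0,"dz":-0.0065,"twist":0,"grip":-0.5},{"dx":0,"dy":0,"dz":-0.008,"twist":0,"grip":-0.5}]' 20
python3 -m crank '[{"dx":0,"dy":0,"dz":-0.002,"twist":0,"grip":-0.5},{"dx":0,"dy":0,"dz":-0.004,"twist":0,"grip":-0.5},{"dx":0,"dy":0,"dz":-0.006,"twist":0,"grip":-0.5},{"dx":0,"dy":0,"dz":-0.008,"twist":0,"grip":-0.5},{"dx":0,"dy":0,"dz":-0.009,"twist":0,"grip":-0.5}]' 20
python3 - <<'E'
from h import *
print(prof(arm.grab_frame("wrist")))
E
```

```text
t: 20.68
eef_pos: [0.5651, 0.0907, 0.0769]
ee_rot: [3.14, 0.0, 1.725]
force: [0.9, -3.9, 4.6]
width: 0.0412
gripper_force: 20.0
t: 21.1
eef_pos: [0.5644, 0.0908, 0.0669]
ee_rot: [-3.141, 0.0, 1.725]
force: [0.2, -4.2, 3.5]
width: 0.0413
gripper_force: 20.0
[(153, 'G'), (272, '-'), (353, 'G'), (363, '-'), (373, 'G'), (388, '-')]
```

The contact force tilts about 35–40° from vertical, normal to the bottle side, and the geometry puts the tilt at roughly 123–127°. I'll press 2 mm more for margin, then lift and pause.

```bash

python3 -m crank '[{"dx":0,"dy":0,"dz":-0.001,"twist":0,"grip":-0.5},{"dx":0,"dy":0,"dz":-0.002,"twist":0,"grip":-0.5},{"dx":0,"dy":0,"dz":-0.002,"twist":0,"grip":-0.5},{"dx":0,"dy":0,"dz":-0.002,"twist":0,"grip":-0.5},{"dx":0,"dy":0,"dz":-0.002,"twist":0,"grip":-0.5}]' 20
python3 -m crank '[{"dx":0.0,"dy":-0.003,"dz":0.005,"twist":0,"grip":-0.5},{"dx":0.003,"dy":-0.02,"dz":0.03,"twist":0,"grip":-0.5},{"dx":0.003,"dy":-0.02,"dz":0.06,"twist":0,"grip":-0.5},{"dx":0.003,"dy":-0.02,"dz":0.08,"twist":0,"grip":-0.5},{"dx":0.003,"dy":-0.02,"dz":0.08,"twist":0,"grip":-0.5}]' 20
python3 -m crank '[{"dx":0,"dy":0,"dz":0,"twist":0,"grip":-0.5},{"dx":0,"dy":0,"dz":0,"twist":0,"grip":-0.5},{"dx":0,"dy":0,"dz":0,"twist":0,"grip":-0.5},{"dx":0,"dy":0,"dz":0,"twist":0,"grip":-0.5},{"dx":0,"dy":0,"dz":0,"twist":0,"grip":-0.5}]' 20
python3 - <<'E'
from h import *
im=arm.grab_frame("wrist");cv2.imwrite("pics/w12.png",im[...,::-1]);print(prof(im))
h=cv2.cvtColor(im,cv2.COLOR_RGB2HSV);print([(r,h[r,320].tolist()) for r in range(140,316,8)])
m=cv2.inRange(h,(48,110,20),(76,255,255))
for r in range(150,300,10):
    x=np.flatnonzero(m[r,200:440])
    if len(x): print(r,x.min()+200,x.max()+200,end="; ")
for n in("scene","top"):
    f=arm.grab_frame(n);cv2.imwrite(f"pics/{n}12.png",f[...,::-1]);print(n,blob(f,(45,100,30),(80,255,255),(180,120,480,330)))
E
```

```text
t: 21.57
eef_pos: [0.5643, 0.0909, 0.0652]
ee_rot: [-3.141, -0.0, 1.725]
force: [1.3, -3.8, 2.2]
width: 0.0411
gripper_force: 20.0
t: 21.98
eef_pos: [0.5694, 0.0718, 0.1497]
ee_rot: [3.135, -0.002, 1.726]
force: [1.3, 0.6, -1.7]
width: 0.0413
gripper_force: 20.0
t: 22.4
eef_pos: [0.5669, 0.0708, 0.1442]
ee_rot: [-3.14, 0.0, 1.725]
force: [-0.6, -0.0, -1.0]
width: 0.0414
gripper_force: 20.0
[(152, 'G'), (275, '-'), (353, 'G'), (365, '-'), (375, 'G'), (388, '-')]
[(140, [15, 42, 190]), (148, [17, 44, 162]), (156, [65, 163, 72]), (164, [65, 165, 71]), (172, [65, 163, 119]), (180, [65, 159, 122]), (188, [65, 163, 122]), (196, [64, 162, 118]), (204, [65, 159, 130]), (212, [65, 155, 133]), (220, [64, 156, 132]), (228, [65, 158, 132]), (236, [65, 158, 131]), (244, [65, 158, 131]), (252, [65, 158, 132]), (260, [65, 154, 134]), (268, [64, 156, 134]), (276, [25, 58, 150]), (284, [20, 61, 147]), (292, [19, 60, 148]), (300, [18, 62, 149]), (308, [19, 59, 150])]
160 263 374; 170 254 383; 180 246 391; 190 244 393; 200 245 392; 210 245 392; 220 246 391; 230 247 390; 240 248 389; 250 249 388; 260 256 382; 270 280 359; scene (array([389.79487179, 236.89102564]), array([384, 229,  12,  19, 156], dtype=int32))
top (array([296.95384615, 227.36923077]), array([293, 222,   8,  11,  65], dtype=int32))
```

```bash
python3 - <<'E'
from h import *
for n in("scene","top"):
    im=cv2.imread(f"pics/{n}12.png")[...,::-1].copy();h=cv2.cvtColor(im,cv2.COLOR_RGB2HSV);m=cv2.inRange(h,(45,100,30),(80,255,255));k,_,s,c=cv2.connectedComponentsWithStats(m[120:330,180:480]);print(n,[(s[i].tolist(),(c[i]+[180,120]).round(1).tolist()) for i in range(1,k) if s[i,4]>8])
(o1,d1),(o2,d2)=ray("scene",[[389.8,236.9]]),ray("top",[[297,227.4]])
A=np.c_[d1[0],-d2[0]];t=np.linalg.lstsq(A,o2-o1,rcond=None)[0];print(o1+d1[0]*t[0],o2+d2[0]*t[1])
for z in(.1,.12,.14,.16,.18): print(z,atz("scene",[[389.8,236.9],[384,238],[395,238]],z).round(3).tolist(),atz("top",[[297,227.4]],z).round(3))
# widths model: ring widths for candidate phi
c=arm.get_calibration("wrist");Ti=np.linalg.inv(np.array(c["tool_from_camera"]))
d=[152,275]
for xo in(-4,0,4):
  f=least_squares(lambda q:np.array(rows(q[0]*10,.054,q[1]/1000,[.026]))-d,[12,xo],diff_step=1e-3);print(xo,f.x,f.cost)
for p in(100,110,115,120,125,130,135): print(p,np.round(rows(p,.054,.004,[.026])),np.round(rows(p,.056,0.,[.026])))
E
```

```text
scene [([204, 109, 12, 19, 156], [389.8, 236.9]), ([161, 114, 11, 15, 135], [345.6, 240.6]), ([181, 114, 6, 4, 19], [363.6, 235.9])]
top [([113, 102, 8, 11, 65], [297.0, 227.4])]
[0.57348479 0.11782651 0.22113911] [0.56745524 0.02446421 0.21789444]
0.1 [[0.499, 0.127, 0.1], [0.504, 0.114, 0.1], [0.5, 0.139, 0.1]] [[0.582 0.028 0.1  ]]
0.12 [[0.511, 0.125, 0.12], [0.516, 0.113, 0.12], [0.512, 0.137, 0.12]] [[0.579 0.027 0.12 ]]
0.14 [[0.523, 0.124, 0.14], [0.528, 0.111, 0.14], [0.525, 0.136, 0.14]] [[0.577 0.027 0.14 ]]
0.16 [[0.536, 0.122, 0.16], [0.54, 0.11, 0.16], [0.537, 0.134, 0.16]] [[0.574 0.026 0.16 ]]
0.18 [[0.548, 0.121, 0.18], [0.553, 0.109, 0.18], [0.549, 0.132, 0.18]] [[0.572 0.025 0.18 ]]
-4 [10.24158307  5.65657605] 2.2154223249642887e-20
0 [10.24158307  5.65657605] 2.721111599189053e-20
4 [10.24158307  5.65657605] 1.07373859623065e-20
100 [157. 276.] [163. 283.]
110 [159. 296.] [166. 304.]
115 [162. 307.] [169. 315.]
120 [166. 318.] [174. 327.]
125 [173. 329.] [181. 338.]
130 [180. 340.] [189. 350.]
135 [187. 350.] [197. 361.]
```

```bash
python3 - <<'E'
from h import *
(o1,d1),(o2,d2)=ray("scene",[[345.6,240.6]]),ray("top",[[297,227.4]])
t=np.linalg.lstsq(np.c_[d1[0],-d2[0]],o2-o1,rcond=None)[0];C=[o1+d1[0]*t[0],o2+d2[0]*t[1]];print("cap",C)
G=np.array([.5669,.0708,.1632]);n=np.array([-.154,.988,0])
for c in C: print("cap rel G: in",(c-G)@n,"z",c[2]-G[2])
# base: end face visible in scene, assumed in the pivot plane through G
o,d=ray("scene",[[389.8,236.9],[389.8,229],[389.8,247]]);tt=np.array([.988,.154,0])
for dd in d:
    k=((G-o)@tt)/(dd@tt);p=o+dd*k-G;print("base pt in pivot plane: in",p@n,"z",p[2])
im=cv2.imread("pics/scene12.png");h=cv2.cvtColor(im,cv2.COLOR_BGR2HSV)
m=cv2.inRange(h,(45,100,30),(80,255,255));
for r in range(226,256): print(r,"".join("#" if x else "." for x in m[r,338:402]))
E
```

```text
cap [array([0.57161973, 0.0295985 , 0.18058743]), array([0.57195446, 0.02547266, 0.18051641])]
cap rel G: in -0.04143391543305754 z 0.017387430398586146
cap rel G: in -0.04556179821569527 z 0.017316408754972423
base pt in pivot plane: in 0.04932689189973474 z 0.03493828203129512
base pt in pivot plane: in 0.045510810030476447 z 0.06594323959305959
base pt in pivot plane: in 0.05453779610857217 z -0.007290173757642959
226 ................................................................
227 ................................................................
228 ................................................................
229 ..................................................####..........
230 ...............................................#########........
231 ..............................................##########........
232 ..............................................###########.......
233 ..............................................############......
234 .......######..............#..................############......
235 ....##########.........######.................########
[... 690 characters left out ...]
##........
246 ....########.......................................#####........
247 ....#######........................................####.........
248 .....######.....................................................
249 ................................................................
250 ................................................................
251 ................................................................
252 ................................................................
253 ................................................................
254 ................................................................
255 ................................................................
```

```bash
cat >> h.py <<'E'
def projw(n,P):
    c=arm.get_calibration(n);T=np.linalg.inv(np.array(c["cam_to_world"]));Q=P@T[:3,:3].T+T[:3,3];p=Q[:,:2]/Q[:,2:]
    p=p*(1+c["k1"]*(p**2).sum(1,keepdims=True));return p*[c["fx"],c["fy"]]+[c["cx"],c["cy"]]
def surf(phi,h,G,yaw,xo=0.,part="all"):
    f=np.radians(phi);n=np.array([np.cos(yaw),np.sin(yaw),0]);k=np.array([0,0,1.]);t=np.cross(k,n)
    a=-np.sin(f)*n+np.cos(f)*k;e=np.cos(f)*n+np.sin(f)*k;w=np.linspace(0,2*np.pi,90)
    L={"base":((0,.015),(.006,.021)),"cap":((.112,.0145),)}[part]
    return np.vstack([G+xo*n+(l-h)*a+r*(np.cos(w)[:,None]*t+np.sin(w)[:,None]*e) for l,r in L])
E
python3 - <<'E'
from h import *
# check of the scene camera on the start picture: cap of ink_green, rim of its top at z=.145
w=np.linspace(0,6.28,60);P=np.c_[.476+.0145*np.cos(w),-.1695+.0145*np.sin(w),0*w+.145];p=projw("scene",P);print("pred cap top",p.min(0),p.max(0))
im=cv2.imread("pics/scene0.png")[...,::-1].copy();print("seen",blob(im,(45,100,30),(80,255,255),(250,185,285,240)))
G=np.array([.5669,.0708,.1632])
for ph in(90,100,110,115,120,125,130):
    b=projw("scene",surf(ph,.054,G,1.725,.003,"base"));c=projw("scene",surf(ph,.054,G,1.725,.003,"cap"));ct=projw("top",surf(ph,.054,G,1.725,.003,"cap"))
    print(ph,"base right/top/bot",b.max(0)[0].round(1),b.min(0)[1].round(1),b.max(0)[1].round(1),"cap left/top/bot",c.min(0)[0].round(1),c.min(0)[1].round(1),c.max(0)[1].round(1),"top right",ct.max(0)[0].round(1))
print("seen base 396 229 247; cap 341 234 248.5; top right 301")
E
```

```text
pred cap top [257.7981304  196.50870317] [270.40401883 206.85189572]
seen (array([265.45625 , 208.190625]), array([258, 196,  16,  25, 320], dtype=int32))
90 base right/top/bot 392.4 235.5 255.2 cap left/top/bot 338.6 238.6 252.3 top right 302.1
100 base right/top/bot 392.2 233.5 253.2 cap left/top/bot 338.2 241.0 254.5 top right 302.2
110 base right/top/bot 392.6 231.6 251.3 cap left/top/bot 338.1 243.4 256.6 top right 302.0
115 base right/top/bot 392.6 230.7 250.3 cap left/top/bot 338.4 244.5 257.6 top right 301.6
120 base right/top/bot 392.4 229.9 249.3 cap left/top/bot 338.9 245.6 258.5 top right 301.1
125 base right/top/bot 392.0 229.1 248.4 cap left/top/bot 339.6 246.6 259.4 top right 300.5
130 base right/top/bot 391.4 228.4 247.5 cap left/top/bot 340.5 247.6 260.2 top right 299.7
seen base 396 229 247; cap 341 234 248.5; top right 301
```

The scene and wrist views agree on only about 100°. The bottle axis sits some mm higher in the pads than assumed, so I need to press deeper at the edge.

```bash
cat > look.py <<'E'
from h import *
s=arm.get_state();f=arm.grab_frame("wrist");print("wrist",prof(f)[:5])
im=arm.grab_frame("scene");h=cv2.cvtColor(im,cv2.COLOR_RGB2HSV);m=cv2.inRange(h,(45,100,30),(80,255,255));k,_,st,c=cv2.connectedComponentsWithStats(m[120:330,320:480]);print("scene",[(st[i,:4]+[320,120,0,0]).tolist()+[int(st[i,4])] for i in range(1,k) if st[i,4]>15])
G=np.array(s["eef_pos"])+[0,0,.019]
for ph in (60,80,90,100,110,120,130):
    b=projw("scene",surf(ph,.054,G,s["ee_rot"][2],.005,"base"));c=projw("scene",surf(ph,.054,G,s["ee_rot"][2],.005,"cap"));q=np.r_[b.min(0),b.max(0),c.min(0),c.max(0)].round();print(ph,"base",q[:4].tolist(),"cap",q[4:].tolist())
E
python3 -m crank '[{"dx":-0.001,"dy":0.007,"dz":-0.02,"twist":0,"grip":-0.5},{"dx":-0.003,"dy":0.02,"dz":-0.04,"twist":0,"grip":-0.5},{"dx":-0.003,"dy":0.02,"dz":-0.06,"twist":0,"grip":-0.5},{"dx":-0.003,"dy":0.02,"dz":-0.07,"twist":0,"grip":-0.5},{"dx":-0.003,"dy":0.02,"dz":-0.077,"twist":0,"grip":-0.5}]' 20
python3 -m crank '[{"dx":0,"dy":0,"dz":-0.003,"twist":0,"grip":-0.5},{"dx":0,"dy":0,"dz":-0.006,"twist":0,"grip":-0.5},{"dx":0,"dy":0,"dz":-0.009,"twist":0,"grip":-0.5},{"dx":0,"dy":0,"dz":-0.011,"twist":0,"grip":-0.5},{"dx":0,"dy":0,"dz":-0.012,"twist":0,"grip":-0.5}]' 20
python3 look.py
```

```text
t: 22.97
eef_pos: [0.5637, 0.0906, 0.0668]
ee_rot: [-3.139, 0.001, 1.725]
force: [-0.2, -0.0, -0.2]
width: 0.0412
gripper_force: 20.0
t: 23.38
eef_pos: [0.5651, 0.0902, 0.0571]
ee_rot: [3.14, 0.0, 1.725]
force: [-0.3, -6.3, 4.4]
width: 0.0416
gripper_force: 20.0
wrist [(153, 'G'), (301, '-'), (366, 'G'), (380, '-')]
scene [[388, 251, 11, 15, 112], [347, 256, 11, 14, 126]]
60 base [384.0, 261.0, 395.0, 278.0] cap [348.0, 253.0, 355.0, 265.0]
80 base [390.0, 257.0, 397.0, 275.0] cap [346.0, 256.0, 349.0, 269.0]
90 base [392.0, 256.0, 397.0, 274.0] cap [347.0, 259.0, 347.0, 271.0]
100 base [393.0, 254.0, 397.0, 272.0] cap [346.0, 261.0, 348.0, 273.0]
110 base [391.0, 252.0, 397.0, 271.0] cap [346.0, 263.0, 350.0, 275.0]
120 base [388.0, 251.0, 397.0, 269.0] cap [347.0, 265.0, 353.0, 277.0]
130 base [385.0, 249.0, 396.0, 267.0] cap [348.0, 266.0, 356.0, 278.0]
```

```bash

python3 -m crank '[{"dx":0,"dy":0,"dz":-0.002,"twist":0,"grip":-0.5},{"dx":0,"dy":0,"dz":-0.004,"twist":0,"grip":-0.5},{"dx":0,"dy":0,"dz":-0.006,"twist":0,"grip":-0.5},{"dx":0,"dy":0,"dz":-0.008,"twist":0,"grip":-0.5},{"dx":0,"dy":0,"dz":-0.009,"twist":0,"grip":-0.5}]' 20
python3 look.py
python3 - <<'E'
from h import *
im=arm.grab_frame("wrist");cv2.imwrite("pics/w13.png",im[...,::-1]);h=cv2.cvtColor(im,cv2.COLOR_RGB2HSV);print([(r,h[r,300].tolist()) for r in range(140,316,8)])
m=cv2.inRange(h,(48,110,20),(76,255,255))
for r in range(150,312,10):
    x=np.flatnonzero(m[r,200:440])
    if len(x): print(r,x.min()+200,x.max()+200,end="; ")
E
```

```text
t: 23.9
eef_pos: [0.5651, 0.0903, 0.0481]
ee_rot: [3.14, 0.0, 1.725]
force: [-0.3, -5.6, 2.7]
width: 0.0413
gripper_force: 20.0
wrist [(161, 'G'), (314, '-'), (384, 'G'), (388, '-')]
scene [[387, 251, 11, 15, 110], [347, 259, 11, 14, 116]]
60 base [383.0, 263.0, 395.0, 280.0] cap [348.0, 254.0, 355.0, 267.0]
80 base [389.0, 259.0, 397.0, 277.0] cap [346.0, 258.0, 349.0, 271.0]
90 base [392.0, 257.0, 396.0, 276.0] cap [347.0, 260.0, 347.0, 273.0]
100 base [392.0, 256.0, 396.0, 274.0] cap [346.0, 262.0, 348.0, 275.0]
110 base [390.0, 254.0, 397.0, 272.0] cap [346.0, 264.0, 350.0, 277.0]
120 base [388.0, 253.0, 396.0, 271.0] cap [347.0, 266.0, 352.0, 278.0]
130 base [384.0, 251.0, 396.0, 269.0] cap [348.0, 268.0, 356.0, 280.0]
[(140, [21, 28, 119]), (148, [17, 45, 170]), (156, [15, 50, 122]), (164, [64, 168, 73]), (172, [66, 164, 73]), (180, [65, 166, 72]), (188, [64, 166, 72]), (196, [66, 162, 74]), (204, [64, 159, 74]), (212, [65, 170, 72]), (220, [64, 164, 73]), (228, [65, 159, 74]), (236, [65, 160, 102]), (244, [65, 161, 103]), (252, [65, 158, 105]), (260, [65, 160, 105]), (268, [65, 154, 96]), (276, [64, 158, 68]), (284, [66, 161, 68]), (292, [65, 165, 68]), (300, [66, 169, 65]), (308, [65, 166, 66])]
170 277 360; 180 262 375; 190 251 386; 200 242 395; 210 236 400; 220 233 403; 230 232 404; 240 234 402; 250 236 400; 260 237 399; 270 239 397; 280 242 394; 290 245 391; 300 249 387; 310 258 378;
```

Depth from apparent width puts the heel centre at tool (45,-60) mm, and the taper gives about 125°, so the bottle is now turned over about 123°. Lift clear and pause.

```bash

python3 -m crank '[{"dx":0.0,"dy":-0.002,"dz":0.005,"twist":0,"grip":-0.5},{"dx":0.002,"dy":-0.014,"dz":0.03,"twist":0,"grip":-0.5},{"dx":0.003,"dy":-0.02,"dz":0.06,"twist":0,"grip":-0.5},{"dx":0.003,"dy":-0.02,"dz":0.08,"twist":0,"grip":-0.5},{"dx":0.003,"dy":-0.02,"dz":0.08,"twist":0,"grip":-0.5}]' 20
python3 -m crank '[{"dx":0,"dy":0,"dz":0,"twist":0,"grip":-0.5},{"dx":0,"dy":0,"dz":0,"twist":0,"grip":-0.5},{"dx":0,"dy":0,"dz":0,"twist":0,"grip":-0.5},{"dx":0,"dy":0,"dz":0,"twist":0,"grip":-0.5},{"dx":0,"dy":0,"dz":0,"twist":0,"grip":-0.5}]' 20
cat > wid.py <<'E'
from h import *
im=arm.grab_frame("wrist");h=cv2.cvtColor(im,cv2.COLOR_RGB2HSV);m=cv2.inRange(h,(48,110,20),(76,255,255));print(prof(im))
w=[(r,int(np.ptp(np.flatnonzero(m[r,200:440]))+1)) for r in range(100,312,5) if m[r,200:440].any()];print(w)
r,W=max(w,key=lambda q:q[1]);c=arm.get_calibration("wrist");d=.042*c["fx"]/W
T=np.array(c["tool_from_camera"]);P=T@[0,(r-c["cy"])/c["fy"]*d,d,1];x,z=P[0]*1e3,-P[2]*1e3
print("heel centre in tool, mm: x %.1f, behind TCP %.1f"%(x,z),"tilt for pivot 19..30 behind:",[round(90+np.degrees(np.arctan2(z-p,x-q))) for p in(19,25,30) for q in(0,4)])
E
python3 wid.py
```

```text
t: 24.47
eef_pos: [0.5707, 0.0717, 0.1329]
ee_rot: [3.132, -0.002, 1.725]
force: [1.4, 0.8, -2.0]
width: 0.0414
gripper_force: 20.0
t: 24.88
eef_pos: [0.567, 0.0708, 0.1264]
ee_rot: [-3.14, 0.0, 1.725]
force: [-0.5, 0.1, -1.3]
width: 0.0411
gripper_force: 20.0
[(159, 'G'), (314, '-'), (383, 'G'), (388, '-')]
[(160, 42), (165, 75), (170, 99), (175, 111), (180, 122), (185, 131), (190, 141), (195, 151), (200, 161), (205, 166), (210, 169), (215, 171), (220, 173), (225, 173), (230, 171), (235, 169), (240, 167), (245, 165), (250, 165), (255, 163), (260, 161), (265, 159), (270, 156), (275, 155), (280, 151), (285, 149), (290, 144), (295, 141), (300, 137), (305, 128), (310, 117)]
heel centre in tool, mm: x 47.6, behind TCP 59.5 tilt for pivot 19..30 behind: [130, 133, 126, 128, 122, 124]
```

The tilt of 120°+ was held in the air for over 0.4 s. Next, half a turn so the cap faces the mixer, then press the cap up on the housing edge to bring it back.

```bash

for i in 1 2 3 4 5; do python3 -m crank '[{"dx":0,"dy":0,"dz":0,"twist":-7,"grip":-0.5},{"dx":0,"dy":0,"dz":0.001,"twist":-14,"grip":-0.5},{"dx":0,"dy":0,"dz":0.002,"twist":-21,"grip":-0.5},{"dx":0,"dy":0,"dz":0.002,"twist":-28,"grip":-0.5},{"dx":0,"dy":0,"dz":0.002,"twist":-35,"grip":-0.5}]' 20 >/dev/null; done
python3 -m crank '[{"dx":-0.001,"dy":0.007,"dz":0,"twist":-5,"grip":-0.5},{"dx":-0.002,"dy":0.014,"dz":0,"twist":-5,"grip":-0.5},{"dx":-0.0035,"dy":0.0225,"dz":0,"twist":-5,"grip":-0.5},{"dx":-0.0035,"dy":0.0225,"dz":-0.01,"twist":-5,"grip":-0.5},{"dx":-0.0035,"dy":0.0225,"dz":-0.025,"twist":-5,"grip":-0.5}]' 20
python3 -m crank '[{"dx":0,"dy":0,"dz":-0.007,"twist":0,"grip":-0.5},{"dx":0,"dy":0,"dz":-0.014,"twist":0,"grip":-0.5},{"dx":0,"dy":0,"dz":-0.021,"twist":0,"grip":-0.5},{"dx":0,"dy":0,"dz":-0.028,"twist":0,"grip":-0.5},{"dx":0,"dy":0,"dz":-0.035,"twist":0,"grip":-0.5}]' 20
python3 wid.py
```

```text
t: 27.43
eef_pos: [0.5648, 0.0946, 0.1129]
ee_rot: [-3.139, 0.001, -1.412]
force: [0.5, 0.1, -1.1]
width: 0.0413
gripper_force: 20.0
t: 27.85
eef_pos: [0.5641, 0.0934, 0.0768]
ee_rot: [-3.141, 0.0, -1.416]
force: [-0.1, -0.3, -1.2]
width: 0.0411
gripper_force: 20.0
[(160, 'G'), (241, '-'), (261, 'G'), (262, '-'), (263, 'G'), (264, '-'), (265, 'G'), (314, '-'), (383, 'G'), (388, '-')]
[(160, 31), (165, 74), (170, 96), (175, 110), (180, 120), (185, 130), (190, 140), (195, 149), (200, 159), (205, 165), (210, 169), (215, 171), (220, 174), (225, 173), (230, 171), (235, 169), (240, 168), (245, 167), (250, 165), (255, 163), (260, 161), (265, 159), (270, 157), (275, 155), (280, 152), (285, 149), (290, 145), (295, 141), (300, 137), (305, 128), (310, 117)]
heel centre in tool, mm: x 47.7, behind TCP 60.0 tilt for pivot 19..30 behind: [131, 133, 126, 129, 122, 124]
```

```bash

python3 -m crank '[{"dx":0,"dy":0,"dz":0.02,"twist":0,"grip":-0.5},{"dx":0,"dy":0,"dz":0.035,"twist":0,"grip":-0.5},{"dx":-0.0014,"dy":0.009,"dz":0.035,"twist":0,"grip":-0.5},{"dx":-0.0014,"dy":0.009,"dz":0.025,"twist":0,"grip":-0.5},{"dx":-0.0014,"dy":0.009,"dz":0.018,"twist":0,"grip":-0.5}]' 20
python3 -m crank '[{"dx":0,"dy":0,"dz":-0.004,"twist":0,"grip":-0.5},{"dx":0,"dy":0,"dz":-0.008,"twist":0,"grip":-0.5},{"dx":0,"dy":0,"dz":-0.012,"twist":0,"grip":-0.5},{"dx":0,"dy":0,"dz":-0.016,"twist":0,"grip":-0.5},{"dx":0,"dy":0,"dz":-0.02,"twist":0,"grip":-0.5}]' 20
python3 -m crank '[{"dx":0,"dy":0,"dz":-0.003,"twist":0,"grip":-0.5},{"dx":0,"dy":0,"dz":-0.006,"twist":0,"grip":-0.5},{"dx":0,"dy":0,"dz":-0.009,"twist":0,"grip":-0.5},{"dx":0,"dy":0,"dz":-0.012,"twist":0,"grip":-0.5},{"dx":0,"dy":0,"dz":-0.014,"twist":0,"grip":-0.5}]' 20
python3 wid.py
```

```text
t: 28.32
eef_pos: [0.5621, 0.1028, 0.0943]
ee_rot: [-3.141, 0.001, -1.416]
force: [-0.1, 0.3, -1.7]
width: 0.0414
gripper_force: 20.0
t: 28.73
eef_pos: [0.5631, 0.1014, 0.0755]
ee_rot: [-3.141, -0.001, -1.416]
force: [0.4, -4.4, 4.7]
width: 0.0412
gripper_force: 20.0
t: 29.15
eef_pos: [0.5625, 0.1023, 0.0609]
ee_rot: [3.142, -0.0, -1.416]
force: [2.1, -4.1, 4.3]
width: 0.0414
gripper_force: 20.0
[(156, 'G'), (259, '-'), (353, 'G'), (356, '-'), (367, 'G'), (388, '-')]
[(160, 112), (165, 120), (170, 129), (175, 137), (180, 142), (185, 142), (190, 141), (195, 140), (200, 140), (205, 140), (210, 141), (215, 141), (220, 141), (225, 140), (230, 140), (235, 140), (240, 139), (245, 136), (250, 125), (255, 90)]
heel centre in tool, mm: x 54.5, behind TCP 34.8 tilt for pivot 19..30 behind: [106, 107, 100, 101, 95, 95]
```

```bash

python3 -m crank '[{"dx":0,"dy":0,"dz":-0.003,"twist":0,"grip":-0.5},{"dx":0,"dy":0,"dz":-0.006,"twist":0,"grip":-0.5},{"dx":0,"dy":0,"dz":-0.009,"twist":0,"grip":-0.5},{"dx":0,"dy":0,"dz":-0.012,"twist":0,"grip":-0.5},{"dx":0,"dy":0,"dz":-0.014,"twist":0,"grip":-0.5}]' 20
python3 wid.py
python3 -m crank '[{"dx":0,"dy":0,"dz":-0.002,"twist":0,"grip":-0.5},{"dx":0,"dy":0,"dz":-0.004,"twist":0,"grip":-0.5},{"dx":0,"dy":0,"dz":-0.006,"twist":0,"grip":-0.5},{"dx":0,"dy":0,"dz":-0.008,"twist":0,"grip":-0.5},{"dx":0,"dy":0,"dz":-0.009,"twist":0,"grip":-0.5}]' 20
python3 wid.py
```

```text
t: 29.62
eef_pos: [0.5625, 0.1021, 0.0469]
ee_rot: [3.141, -0.0, -1.416]
force: [1.3, -5.2, 3.2]
width: 0.0412
gripper_force: 20.0
[(149, 'G'), (228, '-'), (305, 'G'), (314, '-'), (353, 'G'), (388, '-')]
[(150, 38), (155, 75), (160, 88), (165, 99), (170, 110), (175, 119), (180, 124), (185, 124), (190, 124), (195, 124), (200, 124), (205, 124), (210, 126), (215, 126), (220, 126), (225, 126), (230, 127), (305, 133), (310, 133)]
heel centre in tool, mm: x 15.3, behind TCP 36.5 tilt for pivot 19..30 behind: [139, 147, 127, 136, 113, 120]
t: 30.08
eef_pos: [0.5625, 0.1028, 0.038]
ee_rot: [-3.141, 0.0, -1.416]
force: [-0.9, -1.6, 4.5]
width: 0.0416
gripper_force: 20.0
[(158, 'G'), (220, '-'), (289, 'G'), (308, '-'), (353, 'G'), (388, '-')]
[(160, 45), (165, 65), (170, 81), (175, 95), (180, 105), (185, 111), (190, 114), (195, 115), (200, 115), (205, 115), (210, 117), (215, 118), (220, 119), (225, 119), (230, 119), (290, 57), (295, 109), (300, 129), (305, 130), (310, 131)]
heel centre in tool, mm: x 13.0, behind TCP 35.1 tilt for pivot 19..30 behind: [141, 151, 128, 138, 111, 120]
```

The tilt is down to about 66°. Lift, turn half round so the base faces the mixer, then push the base against the housing wall to bring it upright.

```bash

python3 -m crank '[{"dx":0,"dy":0,"dz":0.03,"twist":0,"grip":-0.5},{"dx":0,"dy":0,"dz":0.06,"twist":0,"grip":-0.5},{"dx":0.003,"dy":-0.018,"dz":0.06,"twist":7,"grip":-0.5},{"dx":0.006,"dy":-0.036,"dz":0.06,"twist":14,"grip":-0.5},{"dx":0.009,"dy":-0.055,"dz":0.06,"twist":21,"grip":-0.5}]' 20
for i in 1 2 3 4; do python3 -m crank '[{"dx":0,"dy":0,"dz":0,"twist":7,"grip":-0.5},{"dx":0,"dy":0,"dz":0,"twist":14,"grip":-0.5},{"dx":0,"dy":0,"dz":0,"twist":21,"grip":-0.5},{"dx":0,"dy":0,"dz":0,"twist":28,"grip":-0.5},{"dx":0,"dy":0,"dz":0,"twist":35,"grip":-0.5}]' 20 >/dev/null; done
python3 -m crank '[{"dx":0,"dy":0,"dz":-0.01,"twist":7,"grip":-0.5},{"dx":0,"dy":0,"dz":-0.02,"twist":14,"grip":-0.5},{"dx":0,"dy":0,"dz":-0.03,"twist":19,"grip":-0.5},{"dx":0,"dy":0,"dz":-0.04,"twist":19,"grip":-0.5},{"dx":0,"dy":0,"dz":-0.045,"twist":19,"grip":-0.5}]' 20
python3 - <<'E'
from h import *
s=arm.get_state();print(s["eef_pos"],s["q"][5]);P=np.array(s["eef_pos"][:2])-[.5605,.1245];print("u,v",P@[.154,-.988],P@[.988,.154])
E
```

```text
t: 30.55
eef_pos: [0.5711, 0.0477, 0.0983]
ee_rot: [-3.141, 0.001, -1.043]
force: [0.4, -0.3, -1.4]
width: 0.0412
gripper_force: 20.0
t: 32.63
eef_pos: [0.5704, 0.0474, 0.0514]
ee_rot: [-3.139, 0.0, 1.722]
force: [1.3, 0.1, -2.5]
width: 0.0412
gripper_force: 20.0
[0.57037287 0.04736395 0.05140575] 2.869319221368769
u,v 0.07773084028608719 -0.002124561253834794
```

```bash

python3 -m crank '[{"dx":-0.001,"dy":0.007,"dz":0,"twist":0,"grip":-0.5},{"dx":-0.002,"dy":0.014,"dz":0,"twist":0,"grip":-0.5},{"dx":-0.003,"dy":0.021,"dz":0,"twist":0,"grip":-0.5},{"dx":-0.0043,"dy":0.028,"dz":0,"twist":0,"grip":-0.5},{"dx":-0.0053,"dy":0.034,"dz":0,"twist":0,"grip":-0.5}]' 20
python3 -m crank '[{"dx":-0.0005,"dy":0.003,"dz":0,"twist":0,"grip":-0.5},{"dx":-0.001,"dy":0.006,"dz":0,"twist":0,"grip":-0.5},{"dx":-0.0014,"dy":0.009,"dz":0,"twist":0,"grip":-0.5},{"dx":-0.0018,"dy":0.0115,"dz":0,"twist":0,"grip":-0.5},{"dx":-0.0021,"dy":0.0135,"dz":0,"twist":0,"grip":-0.5}]' 20
python3 wid.py
```

```text
t: 33.05
eef_pos: [0.5673, 0.078, 0.0557]
ee_rot: [3.141, 0.006, 1.726]
force: [6.7, -31.0, 12.6]
width: 0.0414
gripper_force: 20.0
t: 33.47
eef_pos: [0.5653, 0.0906, 0.0559]
ee_rot: [3.141, 0.006, 1.725]
force: [7.5, -30.6, 10.4]
width: 0.0419
gripper_force: 20.0
[(219, 'G'), (280, '-'), (353, 'G'), (367, '-'), (380, 'G'), (388, '-')]
[(220, 33), (225, 61), (230, 77), (235, 89), (240, 101), (245, 107), (250, 111), (255, 111), (260, 112), (265, 112), (270, 113), (275, 113), (280, 114), (285, 115), (290, 117)]
heel centre in tool, mm: x 13.2, behind TCP 18.7 tilt for pivot 19..30 behind: [89, 88, 64, 56, 49, 39]
```

The base met the wall on its upper rim, so the bottle slid in the grip instead of turning. It is now at about 46° and gripped about 41 mm up. I'll lay it down on the free area left of the mixer and regrip it by the cap, so its weight swings it upright.

```bash

python3 -m crank '[{"dx":0.003,"dy":-0.02,"dz":0.01,"twist":0,"grip":-0.5},{"dx":0.003,"dy":-0.025,"dz":0.045,"twist":-7,"grip":-0.5},{"dx":0.0,"dy":-0.02,"dz":0.085,"twist":-14,"grip":-0.5},{"dx":0,"dy":0.0,"dz":0.105,"twist":-21,"grip":-0.5},{"dx":-0.01,"dy":0.03,"dz":0.105,"twist":-28,"grip":-0.5}]' 20
python3 -m crank '[{"dx":-0.005,"dy":0.035,"dz":0,"twist":-7,"grip":-0.5},{"dx":-0.01,"dy":0.07,"dz":0,"twist":-14,"grip":-0.5},{"dx":-0.02,"dy":0.105,"dz":0,"twist":-21,"grip":-0.5},{"dx":-0.03,"dy":0.14,"dz":0,"twist":-28,"grip":-0.5},{"dx":-0.04,"dy":0.175,"dz":0,"twist":-35,"grip":-0.5}]' 20
python3 -m crank '[{"dx":0,"dy":0.03,"dz":0,"twist":-7,"grip":-0.5},{"dx":-0.01,"dy":0.06,"dz":-0.02,"twist":-14,"grip":-0.5},{"dx":-0.01,"dy":0.06,"dz":-0.055,"twist":-21,"grip":-0.5},{"dx":-0.01,"dy":0.06,"dz":-0.09,"twist":-28,"grip":-0.5},{"dx":-0.01,"dy":0.06,"dz":-0.125,"twist":-35,"grip":-0.5}]' 20
python3 -m crank '[{"dx":0,"dy":0,"dz":-0.008,"twist":-1,"grip":-0.5},{"dx":0,"dy":0,"dz":-0.013,"twist":-1,"grip":-0.5},{"dx":0,"dy":0,"dz":-0.015,"twist":-1,"grip":-0.5},{"dx":0,"dy":0,"dz":-0.018,"twist":-1,"grip":-0.5},{"dx":0,"dy":0,"dz":-0.02,"twist":-1,"grip":-0.5}]' 20
python3 - <<'E'
from h import *
s=arm.get_state();print(s["eef_pos"],s["ee_rot"],s["q"][5])
E
```

```text
t: 33.93
eef_pos: [0.5581, 0.1259, 0.165]
ee_rot: [3.133, -0.007, 1.228]
force: [2.5, 1.5, -1.9]
width: 0.0414
gripper_force: 20.0
t: 34.35
eef_pos: [0.5131, 0.3024, 0.1593]
ee_rot: [-3.141, -0.002, 0.619]
force: [0.3, 0.6, -0.8]
width: 0.0412
gripper_force: 20.0
t: 34.77
eef_pos: [0.5035, 0.362, 0.0331]
ee_rot: [-3.139, -0.002, 0.01]
force: [1.1, 0.8, -1.7]
width: 0.0415
gripper_force: 20.0
t: 35.18
eef_pos: [0.5051, 0.361, 0.0152]
ee_rot: [-3.139, -0.002, -0.001]
force: [-0.8, 0.1, -1.7]
width: 0.0415
gripper_force: 20.0
[0.50513479 0.36104337 0.01523897] [-3.13891013e+00 -2.32516430e-03 -8.23453687e-04] 0.6348925102789903
```

```bash

python3 -m crank '[{"dx":0,"dy":0,"dz":-0.005,"twist":0,"grip":-0.5},{"dx":-0.003,"dy":0,"dz":-0.007,"twist":0,"grip":-0.5},{"dx":-0.007,"dy":0,"dz":-0.009,"twist":0,"grip":-0.5},{"dx":-0.011,"dy":0,"dz":-0.0105,"twist":0,"grip":-0.5},{"dx":-0.014,"dy":0,"dz":-0.0115,"twist":0,"grip":-0.5}]' 20
python3 wid.py
python3 -m crank '[{"dx":0,"dy":0,"dz":0,"twist":0,"grip":0.1},{"dx":0,"dy":0,"dz":0,"twist":0,"grip":0.36},{"dx":0,"dy":0,"dz":0,"twist":0,"grip":0.36},{"dx":0,"dy":0,"dz":0,"twist":0,"grip":0.36},{"dx":0,"dy":0,"dz":0.002,"twist":0,"grip":0.36}]' 20
python3 - <<'E'
from h import *
im=arm.grab_frame("wrist");cv2.imwrite("pics/w14.png",im[...,::-1]);h=cv2.cvtColor(im,cv2.COLOR_RGB2HSV);m=cv2.inRange(h,(45,100,30),(80,255,255));k,_,s,c=cv2.connectedComponentsWithStats(m);print([(s[i].tolist(),c[i].round().tolist()) for i in range(1,k) if s[i,4]>60])
for n in("scene","top"):
    im=arm.grab_frame(n);h=cv2.cvtColor(im,cv2.COLOR_RGB2HSV);m=cv2.inRange(h,(45,100,30),(80,255,255));k,_,s,c=cv2.connectedComponentsWithStats(m);print(n,[(s[i].tolist(),c[i].round(1).tolist()) for i in range(1,k) if s[i,4]>12])
E
```

```text
t: 35.6
eef_pos: [0.4914, 0.3611, 0.0033]
ee_rot: [-3.139, -0.003, -0.002]
force: [3.2, 0.1, 2.6]
width: 0.0414
gripper_force: 20.0
[(220, 'G'), (301, '-'), (375, 'G'), (388, '-')]
[(220, 33), (225, 83), (230, 95), (235, 103), (240, 113), (245, 119), (250, 119), (255, 119), (260, 119), (265, 120), (270, 121), (275, 121), (280, 121), (285, 121), (290, 121), (295, 121), (300, 110)]
heel centre in tool, mm: x 22.2, behind TCP 21.4 tilt for pivot 19..30 behind: [96, 98, 81, 79, 69, 65]
t: 36.07
eef_pos: [0.4897, 0.3594, 0.0031]
ee_rot: [3.14, 0.001, -0.003]
force: [0.4, 0.5, -0.2]
width: 0.0589
gripper_force: 0.0
[([255, 235, 120, 79, 8588], [315.0, 277.0]), ([362, 375, 11, 13, 61], [368.0, 383.0])]
scene [([478, 230, 7, 5, 25], [481.4, 231.9]), ([475, 240, 7, 10, 62], [478.1, 244.4]), ([473, 261, 18, 15, 226], [481.2, 268.1]), ([134, 382, 32, 6, 132], [150.1, 384.7])]
top [([173, 262, 5, 4, 15], [174.9, 263.7]), ([165, 281, 16, 20, 249], [172.2, 290.0])]
```

```bash
python3 wid.py; python3 - <<'E'
from h import *
s=arm.get_state();print(s["eef_pos"],s["width"])
print("cap blob",atz("top",[[172.2,290],[165,290],[181,290],[172,281],[172,301]],.03).round(4).tolist())
im=arm.grab_frame("top");h=cv2.cvtColor(im,cv2.COLOR_RGB2HSV);m=cv2.inRange(h,(45,100,30),(80,255,255))
for r in range(258,306,2): print(r,"".join("#" if x else "." for x in m[r,160:190]))
im=arm.grab_frame("scene");h=cv2.cvtColor(im,cv2.COLOR_RGB2HSV);m=cv2.inRange(h,(45,100,30),(80,255,255))
for r in range(226,280,2): print(r,"".join("#" if x else "." for x in m[r,465:500]))
E
```

```text
[(236, 'G'), (314, '-')]
[(235, 7), (240, 71), (245, 87), (250, 97), (255, 106), (260, 114), (265, 118), (270, 119), (275, 118), (280, 118), (285, 117), (290, 117), (295, 117), (300, 115), (305, 115), (310, 115)]
heel centre in tool, mm: x 21.4, behind TCP 19.1 tilt for pivot 19..30 behind: [90, 90, 75, 71, 63, 58]
[0.49009036 0.35984633 0.00377134] 0.0597792387390581
cap blob [[0.434, 0.3585, 0.03], [0.4345, 0.3773, 0.03], [0.4334, 0.3356, 0.03], [0.4574, 0.3591, 0.03], [0.4055, 0.3591, 0.03]]
258 ..............................
260 ..............................
262 ..............##..............
264 ..............####............
266 ..............................
268 ..............................
270 ..............................
272 ..............................
274 ..............................
276 ..............................
278 ..............................
280 ..............................
282 .....#############............
284 .....################.........
286 .....################.........
288 ......##############..........
290 .......############...........
292 .
[... 619 characters left out ...]
##..................
246 ..........#######..................
248 ...........######..................
250 ...................................
252 ...................................
254 ...................................
256 ...................................
258 ...................................
260 ...................................
262 ..........############.............
264 .........################..........
266 ........#################..........
268 ........#################..........
270 ........##################.........
272 .........################..........
274 ...........############............
276 ...................................
278 ...................................
```

The bottle now lies on the bench: the heel axis is 22 mm high, the cap end is at x about 0.4055 and the neck at about 0.43. Regrip at the cap centre, x about 0.418.

```bash

python3 -m crank '[{"dx":-0.02,"dy":0,"dz":0.004,"twist":0,"grip":0.36},{"dx":-0.045,"dy":0,"dz":0.006,"twist":0,"grip":0.36},{"dx":-0.072,"dy":0,"dz":0.006,"twist":0,"grip":0.36},{"dx":-0.072,"dy":0,"dz":0.006,"twist":0,"grip":0.36},{"dx":-0.072,"dy":0,"dz":0.006,"twist":0,"grip":-0.3}]' 4
python3 -m crank '[{"dx":0,"dy":0,"dz":0,"twist":0,"grip":-0.6},{"dx":0,"dy":0,"dz":0,"twist":0,"grip":-0.6},{"dx":0,"dy":0,"dz":0,"twist":0,"grip":-0.6},{"dx":0,"dy":0,"dz":0,"twist":0,"grip":-0.6},{"dx":0,"dy":0,"dz":0,"twist":0,"grip":-0.6}]' 4

```

```text
t: 36.78
eef_pos: [0.4171, 0.36, 0.0101]
ee_rot: [-3.141, -0.0, -0.001]
force: [0.5, 0.6, -0.3]
width: 0.0568
gripper_force: 0.0
t: 37.2
eef_pos: [0.4186, 0.3599, 0.0096]
ee_rot: [-3.142, -0.0, -0.003]
force: [-0.1, 0.4, 0.2]
width: 0.0288
gripper_force: 4.0
```

```bash

python3 -m crank '[{"dx":0.003,"dy":0,"dz":0.01,"twist":0,"grip":-0.6},{"dx":0.0065,"dy":0,"dz":0.02,"twist":0,"grip":-0.6},{"dx":0.012,"dy":0,"dz":0.032,"twist":0,"grip":-0.6},{"dx":0.02,"dy":0,"dz":0.043,"twist":0,"grip":-0.6},{"dx":0.0305,"dy":0,"dz":0.0535,"twist":0,"grip":-0.6}]' 4
python3 -m crank '[{"dx":0.0105,"dy":0,"dz":0.0075,"twist":0,"grip":-0.6},{"dx":0.0225,"dy":0,"dz":0.015,"twist":0,"grip":-0.6},{"dx":0.0335,"dy":0,"dz":0.02,"twist":0,"grip":-0.6},{"dx":0.0445,"dy":0,"dz":0.023,"twist":0,"grip":-0.6},{"dx":0.0545,"dy":0,"dz":0.0245,"twist":0,"grip":-0.6}]' 4
python3 - <<'E'
from h import *
s=arm.get_state();print(s["eef_pos"])
def show(n,a,b,c,d):
    im=arm.grab_frame(n);cv2.imwrite(f"pics/{n}15.png",im[...,::-1]);h=cv2.cvtColor(im,cv2.COLOR_RGB2HSV);m=cv2.inRange(h,(45,100,30),(80,255,255));k,_,st,ct=cv2.connectedComponentsWithStats(m);print(n,[(st[i].tolist(),ct[i].round(1).tolist()) for i in range(1,k) if st[i,4]>12])
show("scene",0,0,0,0);show("wrist",0,0,0,0)
G=np.array(s["eef_pos"])+[0,0,.011]
for ph in(0,10,20,30,45,60,90):
    b=projw("scene",surf(ph,.1,G,0,0,"base"));print(ph,np.r_[b.min(0),b.max(0)].round())
E
```

```text
t: 37.62
eef_pos: [0.4486, 0.3595, 0.0636]
ee_rot: [3.141, 0.001, -0.003]
force: [0.7, 0.8, -2.3]
width: 0.0288
gripper_force: 4.0
t: 38.03
eef_pos: [0.5044, 0.3601, 0.0884]
ee_rot: [-3.141, -0.001, -0.003]
force: [-0.4, -0.3, 3.7]
width: 0.0287
gripper_force: 4.0
[0.50436982 0.36005076 0.08839988]
scene [([478, 249, 20, 21, 284], [488.1, 260.1]), ([472, 276, 16, 10, 88], [478.8, 281.7]), ([134, 381, 32, 7, 131], [150.3, 384.7])]
wrist [([283, 173, 75, 34, 959], [320.1, 185.2]), ([277, 207, 86, 29, 385], [319.9, 215.2]), ([272, 218, 96, 75, 4770], [319.4, 251.9]), ([282, 275, 75, 39, 2394], [319.1, 296.5]), ([287, 353, 65, 14, 652], [319.1, 358.2])]
0 [470. 263. 487. 279.]
10 [470. 270. 487. 283.]
20 [471. 275. 488. 288.]
30 [472. 281. 489. 292.]
45 [473. 287. 491. 295.]
60 [476. 291. 494. 297.]
90 [481. 285. 501. 295.]
```

Base blob bottom at row 286 gives about 15° left. Finish the arc, release so the bottle stands by itself, then regrip the cap firmly.

```bash

python3 -m crank '[{"dx":0.008,"dy":0,"dz":0.0007,"twist":0,"grip":-0.6},{"dx":0.015,"dy":0,"dz":0.001,"twist":0,"grip":-0.6},{"dx":0.022,"dy":0,"dz":0.0008,"twist":0,"grip":-0.6},{"dx":0.027,"dy":0,"dz":0,"twist":0,"grip":-0.6},{"dx":0.027,"dy":0,"dz":-0.001,"twist":0,"grip":-0.6}]' 4
python3 - <<'E'
from h import *
s=arm.get_state();im=arm.grab_frame("scene");h=cv2.cvtColor(im,cv2.COLOR_RGB2HSV);m=cv2.inRange(h,(45,100,30),(80,255,255));k,_,st,ct=cv2.connectedComponentsWithStats(m);print([(st[i].tolist(),ct[i].round(1).tolist()) for i in range(1,k) if st[i,4]>12])
f=arm.grab_frame("wrist");print(prof(f))
G=np.array(s["eef_pos"])+[0,0,.011]
for ph in(-10,0,10,20):
    b=projw("scene",surf(ph,.1,G,0,0,"base"));print(ph,np.r_[b.min(0),b.max(0)].round(),np.round(rows(ph,.1,0.)) )
E
```

```text
t: 38.55
eef_pos: [0.5317, 0.3601, 0.0869]
ee_rot: [-3.141, -0.001, -0.003]
force: [0.8, -0.3, 7.6]
width: 0.0286
gripper_force: 4.0
[([478, 261, 21, 17, 216], [488.2, 269.7]), ([472, 281, 13, 8, 43], [477.5, 285.6]), ([134, 382, 32, 6, 130], [150.0, 384.7])]
[(211, 'G'), (218, '-'), (231, 'G'), (233, '-'), (238, 'G'), (276, '-'), (278, 'G'), (314, '-'), (353, 'G'), (371, '-')]
-10 [470. 267. 487. 283.] [244. 248. 252. 253. 254.]
0 [470. 273. 487. 289.] [217. 224. 234. 237. 239.]
10 [470. 280. 487. 294.] [191. 202. 217. 222. 226.]
20 [471. 286. 488. 298.] [164. 181. 202. 208. 213.]
```

The bottle stands upright on the bench: base bottom at row 289 against 289 predicted for 0°. Tighten the grip, lift, and refine the cup position from both fixed cameras.

```bash

python3 -m crank '[{"dx":0,"dy":0,"dz":0,"twist":0,"grip":-0.6},{"dx":0,"dy":0,"dz":0,"twist":0,"grip":-0.6},{"dx":0,"dy":0,"dz":0,"twist":0,"grip":-0.6},{"dx":0,"dy":0,"dz":0.01,"twist":0,"grip":-0.6},{"dx":0,"dy":0,"dz":0.03,"twist":0,"grip":-0.6}]' 40
python3 -m crank '[{"dx":0,"dy":0,"dz":0.03,"twist":0,"grip":-0.6},{"dx":0,"dy":0,"dz":0.06,"twist":0,"grip":-0.6},{"dx":0,"dy":0,"dz":0.09,"twist":0,"grip":-0.6},{"dx":0,"dy":0,"dz":0.12,"twist":0,"grip":-0.6},{"dx":0,"dy":0,"dz":0.13,"twist":0,"grip":-0.6}]' 40
python3 - <<'E'
from h import *
w=np.linspace(0,2*np.pi,90)
for n,roi in(("scene",(395,235,440,280)),("top",(212,220,252,262))):
    im=cv2.imread(f"pics/{n}0.png");g=cv2.GaussianBlur(cv2.cvtColor(im,cv2.COLOR_BGR2GRAY),(3,3),0);x0,y0,x1,y1=roi;m=(g[y0:y1,x0:x1]<90).astype(np.uint8)
    cs=max(cv2.findContours(m,cv2.RETR_EXTERNAL,cv2.CHAIN_APPROX_NONE)[0],key=cv2.contourArea);x,y,ww,hh=cv2.boundingRect(cs);print(n,"dark box",x+x0,y+y0,x+x0+ww,y+y0+hh)
    P=np.c_[.551+.0315*np.cos(w),.187+.0315*np.sin(w),0*w+.1285];p=projw(n,P);print("pred",p.min(0).round(1),p.max(0).round(1))
    for d in([.01,0,0],[0,.01,0]): print(d,(projw(n,P+d)-p).mean(0).round(2))
E
```

```text
t: 39.07
eef_pos: [0.5277, 0.3582, 0.1138]
ee_rot: [3.137, 0.006, -0.004]
force: [0.1, -0.2, -1.6]
width: 0.0282
gripper_force: 40.0
t: 39.48
eef_pos: [0.5307, 0.3607, 0.2518]
ee_rot: [-3.138, -0.004, -0.002]
force: [0.1, 0.5, -0.3]
width: 0.0281
gripper_force: 40.0
scene dark box 405 244 431 269
pred [402.4 241.6] [430.9 266.7]
[0.01, 0, 0] [-0.23  3.96]
[0, 0.01, 0] [4.52 0.6 ]
top dark box 220 229 243 252
pred [218.  227.3] [244.1 253.2]
[0.01, 0, 0] [-0.05 -4.11]
[0, 0.01, 0] [-4.14  0.1 ]
```

```bash

python3 -m crank '[{"dx":0.004,"dy":-0.035,"dz":0,"twist":0,"grip":-0.6},{"dx":0.008,"dy":-0.07,"dz":0,"twist":0,"grip":-0.6},{"dx":0.012,"dy":-0.105,"dz":0,"twist":0,"grip":-0.6},{"dx":0.016,"dy":-0.14,"dz":0,"twist":0,"grip":-0.6},{"dx":0.0205,"dy":-0.1727,"dz":0,"twist":0,"grip":-0.6}]' 40
python3 -m crank '[{"dx":0,"dy":0,"dz":-0.01,"twist":0,"grip":-0.6},{"dx":0,"dy":0,"dz":-0.02,"twist":0,"grip":-0.6},{"dx":0,"dy":0,"dz":-0.026,"twist":0,"grip":-0.6},{"dx":0,"dy":0,"dz":-0.026,"twist":0,"grip":-0.6},{"dx":0,"dy":0,"dz":-0.026,"twist":0,"grip":-0.6}]' 40
python3 - <<'E'
from h import *
s=arm.get_state();print(s["eef_pos"]);im=arm.grab_frame("wrist");cv2.imwrite("pics/w16.png",im[...,::-1]);h=cv2.cvtColor(im,cv2.COLOR_RGB2HSV)
print([(r,h[r,320].tolist()) for r in range(150,240,3)])
g=h[...,2]
for r in(190,200,210,220,230): print(r,"".join("G" if (abs(int(h[r,c,0])-62)<14 and h[r,c,1]>110) else "#" if g[r,c]<75 else "." for c in range(220,420,2)))
zb=s["eef_pos"][2]-.0869;print("base z",zb)
# expected rows: bottle heel front and rim front/back for cup centred under bottle
c=arm.get_calibration("wrist");Ti=np.linalg.inv(wristT(s));w=np.linspace(0,2*np.pi,181)
def pw(P):
    Q=P@Ti[:3,:3].T+Ti[:3,3];p=Q[:,:2]/Q[:,2:];p=p*(1+c["k1"]*(p**2).sum(1,keepdims=True));return p*c["fx"]+[c["cx"],c["cy"]]
for nm,r,z in(("heel",.021,zb+.006),("flat",.015,zb),("rimout",.0315,.1285),("rimin",.0275,.1285)):
    P=np.c_[s["eef_pos"][0]+r*np.cos(w),s["eef_pos"][1]+r*np.sin(w),0*w+z];p=pw(P);print(nm,p.min(0).round(1),p.max(0).round(1))
E
```

```text
t: 39.9
eef_pos: [0.5493, 0.1854, 0.2461]
ee_rot: [3.141, 0.002, -0.002]
force: [0.7, 0.0, -2.2]
width: 0.0283
gripper_force: 40.0
t: 40.32
eef_pos: [0.5501, 0.1879, 0.2199]
ee_rot: [3.141, 0.002, -0.002]
force: [0.0, 0.5, -1.4]
width: 0.0281
gripper_force: 40.0
[0.55006988 0.18792459 0.21986835]
[(150, [20, 21, 244]), (153, [20, 21, 244]), (156, [20, 21, 244]), (159, [18, 21, 245]), (162, [19, 22, 245]), (165, [17, 20, 246]), (168, [17, 19, 246]), (171, [20, 21, 245]), (174, [20, 30, 233]), (177, [21, 25, 194]), (180, [23, 26, 193]), (183, [21, 25, 194]), (186, [16, 30, 201]), (189, [16, 32, 215]), (192, [10, 36, 42]), (195, [15, 33, 31]), (198, [15, 20, 25]), (201, [16, 35, 174]), (204, [17, 31, 208]), (207, [16, 32, 207]), (210, [20, 33, 202]), (213, [63, 140, 113]), (216, [65, 158, 110]), (219, [39, 66, 135]), (222, [18, 58, 172]), (225, [19, 58, 171]), (228, [21, 57, 165]), (231, [64, 142, 115]), (234, [23, 53, 178]), (237, [50, 85, 147])]
190 ....................................................................................................
200 ..................................###########.......###########.....................................
210 .............................#######.........................#######................................
220 ..........................#######......GGGGG.............GGGG...#######.............................
230 .........................#######...G.............................G######............................
base z 0.13296835334131582
heel [283.5 215. ] [353.6 282.4]
flat [294.1 222.8] [343.  269.9]
rimout [268.  194.5] [369.1 292. ]
rimin [274.4 201.1] [362.7 286.1]
```

The rim sits 0.6 mm ahead of and about 1.8 mm to the left (+y) of the bottle's centre. Correct that, insert and press.

```bash

python3 -m crank '[{"dx":0.0006,"dy":0.0018,"dz":0,"twist":0,"grip":-0.6},{"dx":0.0006,"dy":0.0018,"dz":-0.005,"twist":0,"grip":-0.6},{"dx":0.0006,"dy":0.0018,"dz":-0.011,"twist":0,"grip":-0.6},{"dx":0.0006,"dy":0.0018,"dz":-0.017,"twist":0,"grip":-0.6},{"dx":0.0006,"dy":0.0018,"dz":-0.022,"twist":0,"grip":-0.6}]' 40
python3 -m crank '[{"dx":0,"dy":0,"dz":-0.0015,"twist":0,"grip":-0.6},{"dx":0,"dy":0,"dz":-0.003,"twist":0,"grip":-0.6},{"dx":0,"dy":0,"dz":-0.004,"twist":0,"grip":-0.6},{"dx":0,"dy":0,"dz":-0.005,"twist":0,"grip":-0.6},{"dx":0,"dy":0,"dz":-0.006,"twist":0,"grip":-0.6}]' 40
python3 -m crank '[{"dx":0,"dy":0,"dz":-0.001,"twist":0,"grip":-0.6},{"dx":0,"dy":0,"dz":-0.002,"twist":0,"grip":-0.6},{"dx":0,"dy":0,"dz":-0.003,"twist":0,"grip":-0.6},{"dx":0,"dy":0,"dz":-0.004,"twist":0,"grip":-0.6},{"dx":0,"dy":0,"dz":-0.004,"twist":0,"grip":-0.6}]' 40

```

```text
t: 40.78
eef_pos: [0.5508, 0.1889, 0.1977]
ee_rot: [3.141, 0.001, -0.003]
force: [-0.0, -0.3, -2.5]
width: 0.0282
gripper_force: 40.0
t: 41.2
eef_pos: [0.5515, 0.1889, 0.1934]
ee_rot: [-3.141, -0.001, -0.003]
force: [-1.7, -1.0, 2.5]
width: 0.0279
gripper_force: 40.0
t: 41.62
eef_pos: [0.5515, 0.189, 0.189]
ee_rot: [-3.141, -0.001, -0.003]
force: [-0.9, -1.0, 4.3]
width: 0.0281
gripper_force: 40.0
```

```bash

python3 -m crank '[{"dx":0,"dy":0,"dz":-0.001,"twist":0,"grip":-0.6},{"dx":0,"dy":0,"dz":-0.002,"twist":0,"grip":-0.6},{"dx":0,"dy":0,"dz":-0.003,"twist":0,"grip":-0.6},{"dx":0,"dy":0,"dz":-0.004,"twist":0,"grip":-0.6},{"dx":0,"dy":0,"dz":-0.0045,"twist":0,"grip":-0.6}]' 40
python3 -m crank '[{"dx":0,"dy":0,"dz":0,"twist":0,"grip":-0.6},{"dx":0,"dy":0,"dz":0,"twist":0,"grip":-0.6},{"dx":0,"dy":0,"dz":0,"twist":0,"grip":-0.6},{"dx":0,"dy":0,"dz":0,"twist":0,"grip":-0.6},{"dx":0,"dy":0,"dz":0,"twist":0,"grip":-0.6}]' 40
python3 - <<'E'
from h import *
s=arm.get_state();print(s["eef_pos"],s["force"]);im=arm.grab_frame("wrist");print(prof(im));h=cv2.cvtColor(im,cv2.COLOR_RGB2HSV);g=h[...,2]
for r in range(190,241,10): print(r,"".join("G" if (abs(int(h[r,c,0])-62)<14 and h[r,c,1]>110) else "#" if g[r,c]<75 else "." for c in range(220,420,2)))
print([(r,int(g[r,320])) for r in range(170,240,3)])
E
```

```text
t: 42.03
eef_pos: [0.5517, 0.189, 0.1849]
ee_rot: [-3.141, -0.001, -0.002]
force: [-0.6, -2.8, 7.3]
width: 0.0283
gripper_force: 40.0
t: 42.45
eef_pos: [0.5517, 0.1891, 0.185]
ee_rot: [-3.141, -0.001, -0.002]
force: [0.1, -1.3, 7.1]
width: 0.0282
gripper_force: 40.0
[0.55167565 0.18905757 0.18497966] [ 0.05963897 -1.27539027  7.07570106]
[(213, 'G'), (219, '-'), (232, 'G'), (233, '-'), (239, 'G'), (276, '-'), (278, 'G'), (314, '-'), (353, 'G'), (371, '-')]
190 ....................................................................................................
200 ....................................................................................................
210 ..................................###############################...................................
220 .............................##########GGGGGGG.........GGGGGGG########..............................
230 .........................##########G............................GG########..........................
240 ........................#########....G......GGGGGGGGGGGGG...........#######.........................
[(170, 244), (173, 244), (176, 244), (179, 244), (182, 241), (185, 196), (188, 194), (191, 192), (194, 186), (197, 230), (200, 152), (203, 38), (206, 27), (209, 21), (212, 59), (215, 107), (218, 111), (221, 159), (224, 169), (227, 168), (230, 133), (233, 124), (236, 195), (239, 110)]
```

The cup is pressed about 10 mm with about 8.5 N, which matches the spring. The bottle's outline is the same as when it stood flat, so it is upright. Handing in.

```bash
python3 -c "
from station import arm
print(arm.job_done())"
```

```text
the job is handed in; nothing more can be done
None
```

I handed in the job at about 42.5 s with the green bottle gripped upright in the mixer cup and held about 10 mm down (7 mm needed); it was turned over beforehand to an estimated 120–125° (115° needed), but no verdict came back to confirm it.

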